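# Hang the pots on the drying rail and wind it up

## Task

Hang every terracotta pot that has an arched handle on the drying rail, one pot to each double hook with its handle resting on both prongs. Only then fit the crank from the mat onto the square winch shaft and wind it clockwise (seen from above) until the loaded rail is fully up at its stop. Finally lift the crank off and lay it back flat on the cork mat, leaving all the other things on the bench where they are.

Things in the scene. Friction and masses are not known exactly. Their poses are not given: they have to be found in the camera images.
- potA_mid (a point): One of 2 or 3 alike terracotta pots (None: absent), 92 mm across, 50 mm high at the rim, fixed arched handle, 120 mm overall, 0.25 kg. The point is on its axis, 60 mm above its underside; z up, y along the handle's straight top bar (12 x 12 mm, 96 mm long, its middle 54 mm above the point, underside 48 mm). Opening under the bar: 58 mm high, 76 mm wide.
- potB_mid (a point): One of 2 or 3 alike terracotta pots (None: absent), 92 mm across, 50 mm high at the rim, fixed arched handle, 120 mm overall, 0.25 kg. The point is on its axis, 60 mm above its underside; z up, y along the handle's straight top bar (12 x 12 mm, 96 mm long, its middle 54 mm above the point, underside 48 mm). Opening under the bar: 58 mm high, 76 mm wide.
- potC_mid (a point): One of 2 or 3 alike terracotta pots (None: absent), 92 mm across, 50 mm high at the rim, fixed arched handle, 120 mm overall, 0.25 kg. The point is on its axis, 60 mm above its underside; z up, y along the handle's straight top bar (12 x 12 mm, 96 mm long, its middle 54 mm above the point, underside 48 mm). Opening under the bar: 58 mm high, 76 mm wide.
- hook0 (a point): Double hook 0 of 0-2 (0 at -y; 120 mm apart): two prongs 10 mm thick, 24 mm either side in y, run from the rail towards the rack's -x; their tips rise 15 mm above the prongs' tops. The point is level with the prongs' tops, where a bar rests, between the prongs, 36 mm before the rail's face, 34 mm behind the tips. x away from robot along prongs, y along rail, z up. Rises with the rail; 235 mm up when down.
- hook1 (a point): Double hook 1 of 0-2 (0 at -y; 120 mm apart): two prongs 10 mm thick, 24 mm either side in y, run from the rail towards the rack's -x; their tips rise 15 mm above the prongs' tops. The point is level with the prongs' tops, where a bar rests, between the prongs, 36 mm before the rail's face, 34 mm behind the tips. x away from robot along prongs, y along rail, z up. Rises with the rail; 235 mm up when down.
- hook2 (a point): Double hook 2 of 0-2 (0 at -y; 120 mm apart): two prongs 10 mm thick, 24 mm either side in y, run from the rail towards the rack's -x; their tips rise 15 mm above the prongs' tops. The point is level with the prongs' tops, where a bar rests, between the prongs, 36 mm before the rail's face, 34 mm behind the tips. x away from robot along prongs, y along rail, z up. Rises with the rail; 235 mm up when down.
- rail: The wooden drying rail, 24 x 420 x 26 mm along y, carrying the three double hooks; it slides up two masts (345 mm high, 225 mm either side of its middle, the tallest things of the rack). It rises 5.57 mm per radian of the winch shaft, 70 mm in all. Origin in its middle, level with the prongs' tops.
- shaft (a joint): Angle of the winch shaft (rad): grows clockwise seen from above; 0 rail down, 12.57 (two turns) at the stop with the rail fully up. It starts between 0 and 1.2. Stiff: 0.2 N m of friction, so it holds the rail.
- shaft_top (a point): Centre of the top of the upright square winch shaft on a grey box 110 x 110 x 70 mm at the rack's right (-y). Shaft 18 mm square (x, y are normal to its flats and turn with it), 34 mm tall, the uppermost 8 mm a cone from 18 down to 10 mm across; at its foot a collar of 44 mm diameter, 75 mm above the bench.
- crank_hub (a point): Centre of the loose crank's steel hub, 40 x 40 mm, 48 mm high (point 24 mm above its underside); crank 0.35 kg. Square socket in the underside, 21 mm wide, 28 mm deep, sides along x and y. A flat arm 22 mm wide, 12 mm thick, flush with the underside, runs along +x to an upright knob. Seated, the socket's roof rests on the shaft's top: the point is then 4 mm below it.
- crank_knob (a point): The crank's upright wooden knob, a cylinder 26 mm in diameter, 13 to 67 mm above the crank's underside, its axis 88 mm from the hub's; it spins freely on its pin. The point is on its axis 42 mm above the underside.
- mat_top (a point): Centre of the top of the cork mat, 230 mm (x) by 140 mm (y), 4 mm thick, fixed to the bench. The crank starts lying on it.
- cylpot: Bystander, not to be disturbed: a plain grey cylinder pot without a handle, 76 mm across, 75 mm high. Origin at the centre of its underside.
- belly: Bystander, not to be disturbed: a small bellied grey jar without a handle, 80 mm across, 68 mm high. Origin at the centre of its underside.
- bowl: Bystander, not to be disturbed: a white bowl, 100 mm across, 45 mm high. Origin at the centre of its underside.
- knife: Bystander, not to be disturbed: a wooden-handled potter's knife, 180 mm long. Origin at the centre of its underside.
- scraper: Bystander, not to be disturbed: a yellow-handled scraper, 160 mm long. Origin at the centre of its underside.
- rib: Bystander, not to be disturbed: a wooden rib, a slab of 90 x 50 x 6 mm. Origin at the centre of its underside.
- bat: Bystander, not to be disturbed: a round plywood bat, 140 mm across, 14 mm thick. Origin at the centre of its underside.
There are look-alikes about, which are no part of the job. There is more than one size of the part that bears crank_hub; the job needs the larger.

How it is judged:
By the outcome, as a careful person would: the job done as asked, in the order asked, and still so for the second after the job is handed in, with the robot touching nothing.
Of potA, potB, potC only 2 to 3 are there at a start; the rules pass over those that are not, and their reading is None.
At some moment in a run one of potA, potB, potC, crank may be knocked a few centimetres aside while the robot is not near it.
It also fails if it takes over 210 s, if anything falls off the work surface, if the arm or the gripper's body presses on something with over 40 N, if the wrist force passes 120 N, or if a joint passes its speed limit or range.

## Robot

A 6-joint arm with a two-finger parallel gripper is mounted at the origin on the work surface. World frame = base frame: x ahead of the robot, y to its left, z up, the work surface at z = 0. Lengths are in m, angles in rad, forces in N, time in s.
With the tool pointing down it reaches from about 0.3 to 0.875 m from the base axis. Payload 6.4 kg.
Tool frame: the origin (TCP) lies on the centre line of the jaws, within the pads' length; the fingertips stand 14 mm ahead of it and the grasp point (between the pads) lies 5 mm behind it; z points along the fingers, y is the direction in which the jaws open and shut (so a half turn about z gives the same grasp; the last joint's range is limited). The gripper opens to 85 mm and grips with 20 to 120 N. Pads are 22 mm wide; open, the fingers measure 114 mm over their backs; the gripper's body (76 mm by 85 mm) begins 54 mm behind the grasp point. The pads swing forward as they close: fully open they stand 13 mm farther back than shut.
Start: joints at [-1.457, 0.181, 1.607, -0, 1.354, -0.206], TCP at [0.181, -0.546, 0.245] pointing down, gripper open.
Joint ranges: [-2.99, 2.99], [-0.89, 2.07], [0.3, 2.58], [-1.14, 4.28], [0, 2.63], [-3.12, 3.12]. Speed limits (rad/s): [2.57, 2.57, 3.01, 3.14, 3.14, 3.14].

## Interface

Orientations are given as a unit quaternion [w, x, y, z].
In Python, from bench import * gives the robot as it stands.
- The arm moves only by the tool servo_tool, never from a script. Its argument "plan" is a list that holds one entry, the list of rows, each a list of 5 numbers: the shift along the world's x, y, z in m, then the turn about the world's z in rad, then the gripper command: -1 is shut, 1 is fully open, values between are in proportion. In form: [[[tx, ty, tz, roll, claw], ...]]. A call has 1 to 8 rows; each row shifts and turns the commanded pose from where the row before left it; what a row does not reach is not made up. A row lasts 1/10 s, in which the tool goes at most 50 mm and 8.59 degrees, less where a joint would pass 70% of its speed; a pose out of reach is approached as far as the arm can. A call with a gripper value outside its range is refused whole. The fingers move at their own pace and stop on an object; the grip force is fixed at half the most. Time passes only in rows, so rows that do not move let the fingers close. It gives the time, the measured TCP pose, the force and the opening at its end, in the units of the state.
- get_obs(): the state, without advancing time (a new reading comes with each control period).
- camera(name): name is "side" or "top" or "wrist"; returns a dict with "img" (420x560x3 uint8, blue, green, red), "camera_matrix" (3x3 intrinsics, pixels), "rvec" (rotation vector, rad) and "tvec" (3), from world to camera coordinates, as OpenCV has them. Camera axes: x right, y down, z forward; pixel columns grow to the right and rows downward; lengths in m; the calibration is good to about 2 mm. A picture is of the moment at which its call begins. There is no depth.
- hand_in(): hands the job in, once; it reports no verdict.
Trained networks look in a picture, given as the dict that the camera call returned (one of the last four; its "shot" number tells which), for a name from the list of things; names that differ only in an ending like _2 or _b are one class to them, and where a whole thing is asked for, a point or a joint stands for the part that bears it (a point fixed in the world has none). Each returns a list of dicts, best first, with "conf" (0 to 1); they miss things now and then, are a little off and sometimes report something else, mostly with a low value. They report only what shows in the picture. A call takes as long as a camera call. They do not tell look-alikes from the thing itself.
- trace(picture, thing): "mask" (420x560 bool, what is visible of it) and "rect" ([left, top, right, bottom] as shares, 0 to 1, of the picture: columns of its width, rows of its height, round what is visible of it).
- pinpoint(picture, thing): "centre" ([row, column] as shares, 0 to 1, of the picture: columns of its width, rows of its height: a listed point, or the origin of a listed thing).
The state is a dict: "time_s": time; "q": joint angles; "dq": joint speeds; "joint_efforts": joint torques, N m; "eef_pos": TCP position; "eef_rot": TCP orientation; "wrist_force": force on the tool from outside, world axes, zero at the start; "torque": the same for the moment, N m; "opening": opening from 0.0 (shut) to 1.0 (fully open).
Only numpy, scipy, OpenCV 4.12 (cv2) and the standard library are available. Lean on these libraries where they do the work, as an engineer would, in place of code of your own. Each camera call takes 0.05 s, during which the arm holds its last target.

## Working session

There is one attempt and no reset: what is moved stays moved. The work goes in short steps, Python scripts to look and compute and a tool call to move; the robot and the scene stay as the last step left them, time stands still between calls to the robot, and variables do not carry over. Pictures are saved under pics/ and viewed, and the job is handed in when it is done.

Besides the shell and the picture viewer there is one more tool, called after "Request:" by a JSON object that holds its "op" and its "data". servo_tool: Moves the arm, as the interface text tells. Its arguments: {"type":"object","properties":{"plan":{"type":"array"}},"required":["plan"]}

```bash
ls; mkdir -p pics
python3 - <<'E'
from bench import *
import cv2
o=get_obs(); print({k:(v if not hasattr(v,'round') else v) for k,v in o.items()})
for n in ['side','top','wrist']:
    c=camera(n); cv2.imwrite(f'pics/{n}0.png',c['img']); print(n,c['shot'],c['camera_matrix'],c['rvec'],c['tvec'])
E
```

```text
pics
{'time_s': 0.0, 'q': array([-1.45729153e+00,  1.81547999e-01,  1.60802486e+00, -1.89639803e-05,
        1.35375726e+00, -2.06333971e-01]), 'dq': array([-0.00093858, -0.00060626, -0.00056632, -0.00034173,  0.00129194,
        0.00011879]), 'joint_efforts': array([ 1.41593799e-03, -4.44867539e+01, -3.51337731e+01, -3.31588935e-04,
        9.28152323e-03, -8.72141953e-06]), 'eef_pos': array([ 0.18071954, -0.54530839,  0.24437205]), 'eef_rot': array([-8.68225372e-04,  9.87239424e-01,  1.59240586e-01,  3.10595437e-05]), 'wrist_force': array([0.11706434, 0.69547203, 0.28459863]), 'torque': array([-0.0590238 ,  0.01698618,  0.00600495]), 'opening': 0.998190642450517}
side 1 [[510.9095578    0.         280.18489521]
 [  0.         510.9095578  199.68198785]
 [  0.           0.           1.        ]] [ 2.03982321 -0.57092049  0.34394677] [-0.46990916  0.28388986  1.43356611]
top 2 [[421.52546499   0.         280.90727801]
 [  0.         421.52546499 210.07967715]
 [  0.           0.           1.        ]] [ 2.09673937 -2.13377216  0.18888963] [-0.02391881  0.56984414  1.03368037]
wrist 3 [[319.11492129   0.         280.33542217]
 [  0.         319.11492129 208.84861902]
 [  0.           0.           1.        ]] [-2.36070587  1.70356183  0.23741115] [-0.57423919 -0.03539224  0.37831104]
```

View pics/side0.png

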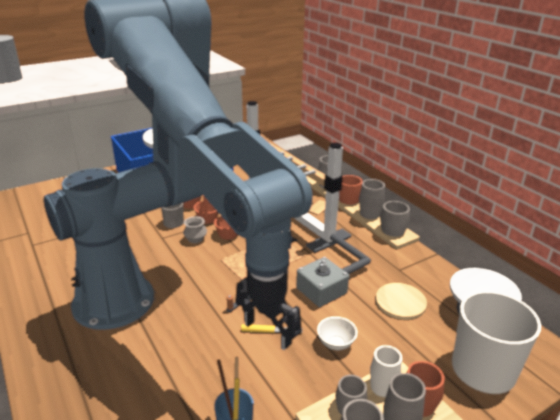

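View pics/top0.png

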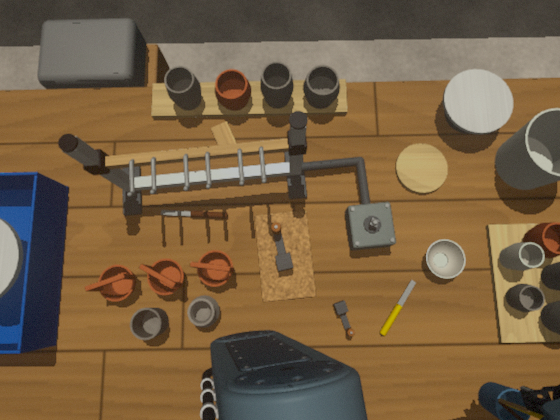

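View pics/wrist0.png

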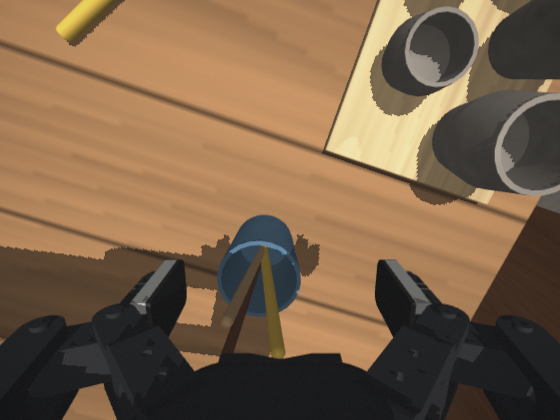

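```bash
cat > h.py <<'E'
from bench import *
import cv2, numpy as np
from scipy.spatial.transform import Rotation as Ro
def cm(c):
    R=cv2.Rodrigues(np.array(c['rvec'],float))[0]; t=np.array(c['tvec'],float).ravel(); return c['camera_matrix'],R,t
def ray(c,uv):
    K,R,t=cm(c); d=R.T@np.linalg.inv(K)@np.array([uv[0],uv[1],1.]); return -R.T@t,d
def onz(c,uv,z):
    o,d=ray(c,uv); return o+d*(z-o[2])/d[2]
def proj(c,P):
    K,R,t=cm(c); p=K@(R@np.asarray(P,float)+t); return p[:2]/p[2]
def px(r): 
    return np.array([r['centre'][1]*560,r['centre'][0]*420])
def tri(cs,uvs):
    A=np.zeros((3,3));b=np.zeros(3)
    for c,uv in zip(cs,uvs):
        o,d=ray(c,uv); d/=np.linalg.norm(d); M=np.eye(3)-np.outer(d,d); A+=M;b+=M@o
    return np.linalg.solve(A,b)
def yaw():
    q=get_obs()['eef_rot']; y=Ro.from_quat([q[1],q[2],q[3],q[0]]).as_matrix()[:,1]
    return y
def st():
    o=get_obs(); y=yaw(); print('t',round(o['time_s'],2),'p',o['eef_pos'].round(4),'jawdir deg',round(np.degrees(np.arctan2(y[1],y[0])),1),'F',o['wrist_force'].round(1),'open',round(o['opening'],3),'q',o['q'].round(2))
def rnd(*a): return [round(float(x),4) for x in a]
E
python3 - <<'E'
from h import *
import json
c=camera('top'); s=camera('side')
for n,cc in (('top',c),('side',s)):
    print(n,'cam at',ray(cc,(0,0))[0].round(3))
Z=dict(potA_mid=.06,hook0=.235,rail=.235,shaft_top=.109,crank_hub=.028,crank_knob=.046,mat_top=.004,cylpot=0,belly=0,bowl=0,knife=0,scraper=0,rib=0,bat=0)
for k,z in Z.items():
  for n,cc in (('top',c),('side',s)):
    for r in pinpoint(cc,k)[:4]:
        if r['conf']>.2: print(k,n,round(r['conf'],2),px(r).round(1),onz(cc,px(r),z).round(4))
st()
im=cv2.resize(c['img'][100:340,60:400],None,fx=2.3,fy=2.3,interpolation=cv2.INTER_CUBIC); cv2.imwrite('pics/topz.png',im)
E
```

```text
top cam at [ 0.363 -0.046  1.123]
side cam at [-0.185 -1.172  0.974]
potA_mid top 0.66 [159.3 318.6] [0.3025 0.269  0.06  ]
potA_mid top 0.62 [159.9 273.7] [0.4116 0.2718 0.06  ]
potA_mid side 0.69 [204.5 202.4] [0.4077 0.272  0.06  ]
hook0 top 0.9 [250.8 163.8] [0.639  0.0284 0.235 ]
hook0 top 0.78 [194.8 171.5] [0.624  0.1512 0.235 ]
hook0 top 0.63 [141.6 176.5] [0.6151 0.2677 0.235 ]
hook0 side 0.81 [278.9 154.2] [0.6433 0.1616 0.235 ]
hook0 side 0.78 [302.1 167.6] [0.6552 0.038  0.235 ]
hook0 side 0.59 [317.1 208.9] [ 0.5489 -0.196   0.235 ]
rail top 0.69 [161.5 275.5] [0.3998 0.2159 0.235 ]
rail top 0.64 [194.2 150. ] [0.6734 0.1537 0.235 ]
rail side 0.61 [289.5 152.9] [0.68   0.1522 0.235 ]
shaft_top top 0.57 [376.3 222.1] [ 0.5247 -0.2657  0.109 ]
shaft_top side 0.46 [322.6 259.7] [ 0.529  -0.2613  0.109 ]
shaft_top side 0.46 [205.2 202.8] [0.3767 0.1909 0.109 ]
crank_hub top 0.98 [282.5 264.3] [ 0.4319 -0.0355  0.028 ]
crank_hub top 0.58 [341.3 304.6] [ 0.3281 -0.1825  0.028 ]
crank_hub side 0.72 [245.7 294.7] [ 0.3173 -0.1973  0.028 ]
crank_knob top 0.59 [355.2 327.3] [ 0.27
[... 788 characters left out ...]
  ]
knife top 0.75 [195.4 211.7] [0.5798 0.1993 0.    ]
knife side 0.3 [322.3 257.1] [ 0.6261 -0.1348  0.    ]
scraper top 0.94 [396.6 305.1] [ 0.3237 -0.3288  0.    ]
scraper top 0.56 [252.3 163.1] [0.7142 0.044  0.    ]
scraper side 0.7 [205.1 203.5] [0.445  0.3585 0.    ]
rib top 0.66 [224.4 136. ] [0.7951 0.1223 0.    ]
rib side 0.74 [320.  208.2] [0.7942 0.1134 0.    ]
rib side 0.53 [289.8 153.1] [0.955 0.571 0.   ]
bat top 0.93 [419.1 173.3] [ 0.6755 -0.4143  0.    ]
bat top 0.37 [222.5 134.7] [0.7991 0.1277 0.    ]
bat side 0.7 [398.8 300.4] [ 0.6932 -0.4124 -0.    ]
t 1.65 p [ 0.1808 -0.5459  0.2453] jawdir deg -71.7 F [ 0.7 -0.3  0. ] open 1.0 q [-1.46  0.18  1.61  0.    1.35 -0.21]
```

View pics/topz.png

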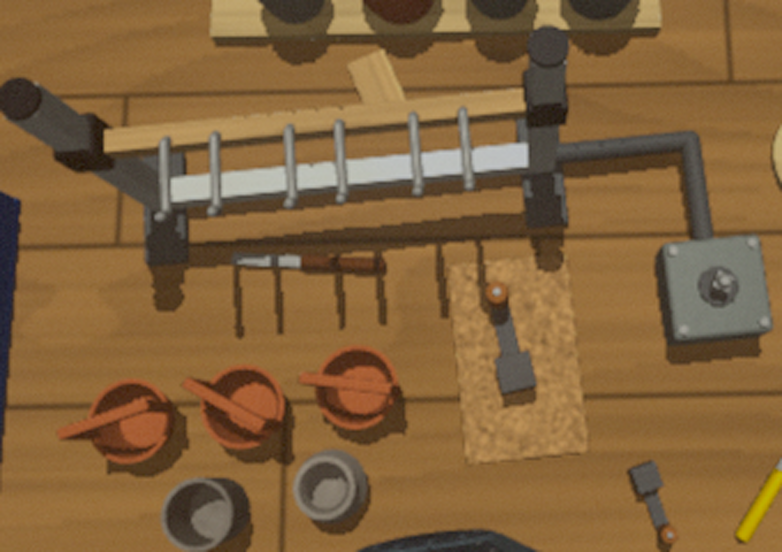

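Request:
{"op": "servo_tool", "data": {"plan": [[[0,0.03,0.03,0,1],[0.01,0.04,0.02,0.08,1],[0.01,0.04,0.02,0.08,1],[0.01,0.04,0.02,0.08,1],[0.01,0.04,0.02,0.08,1],[0.01,0.04,0.02,0.08,1],[0.01,0.04,0.02,0.08,1],[0.01,0.04,0,0.08,1]]]}}

```text
time_s: 2.45
eef_pos: [0.2512, -0.2351, 0.3983]
eef_rot: [0.003, 0.904, 0.427, 0.0]
wrist_force: [0.8, 0.4, 0.2]
opening: 0.999
```

Request:
{"op": "servo_tool", "data": {"plan": [[[0.01,0.04,0,0.1,1],[0.01,0.04,0,0.1,1],[0.01,0.04,0,0.1,1],[0.01,0.04,0,0.1,1],[0.01,0.04,0,0.1,1],[0.01,0.04,0,0.1,1],[0.01,0.04,0,0.05,1],[0.0,0.04,0,0.04,1]]]}}

```text
time_s: 3.25
eef_pos: [0.321, 0.086, 0.3955]
eef_rot: [0.0, 0.707, 0.708, 0.0]
wrist_force: [0.6, -0.9, -0.3]
opening: 1.001
```

Run:
```python
from h import *
st()
c=camera('wrist'); s=camera('side')
print(ray(c,(0,0))[0], get_obs()['eef_pos'])
cv2.imwrite('pics/w1.png',c['img']);cv2.imwrite('pics/s1.png',s['img'])
for k,z in dict(potA_mid=.06,hook0=.235,crank_hub=.028,shaft_top=.109).items():
  for n,cc in (('w',c),('side',s)):
    for r in pinpoint(cc,k)[:4]:
        if r['conf']>.3: print(k,n,round(r['conf'],2),px(r).round(1),onz(cc,px(r),z).round(4))
```

```text
t 3.25 p [0.321  0.086  0.3955] jawdir deg 0.1 F [ 0.6 -0.9 -0.3] open 1.001 q [-0.1  -0.5   1.9   0.    1.74 -0.1 ]
[0.3206032  0.15442719 0.5235212 ] [0.31994658 0.08853524 0.39552277]
potA_mid w 0.91 [347.2  35. ] [0.4085 0.2605 0.06  ]
potA_mid side 0.7 [206.2 200.5] [0.4182 0.281  0.06  ]
hook0 side 0.82 [300.  167.3] [0.6504 0.0432 0.235 ]
hook0 side 0.78 [258.8 142.8] [0.6311 0.2776 0.235 ]
crank_hub w 0.75 [282.4 308.2] [ 0.3255 -0.1674  0.028 ]
crank_hub w 0.56 [353.4 241.6] [ 0.443  -0.0413  0.028 ]
crank_hub side 0.76 [255.5 251.5] [ 0.44   -0.0341  0.028 ]
crank_hub side 0.75 [247.7 292.1] [ 0.3274 -0.1905  0.028 ]
crank_hub side 0.41 [288.5 155.2] [0.9059 0.5057 0.028 ]
shaft_top side 0.49 [322.7 259.9] [ 0.5286 -0.2621  0.109 ]
```

View pics/w1.png

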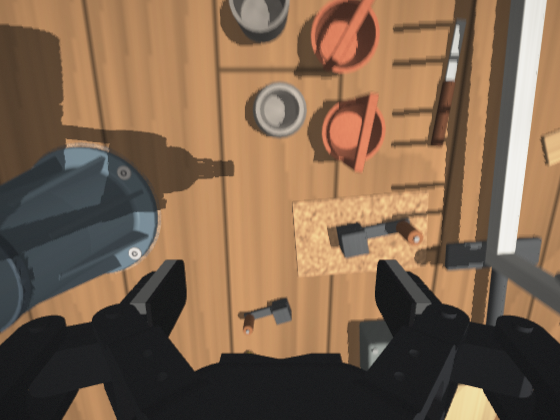

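View pics/s1.png

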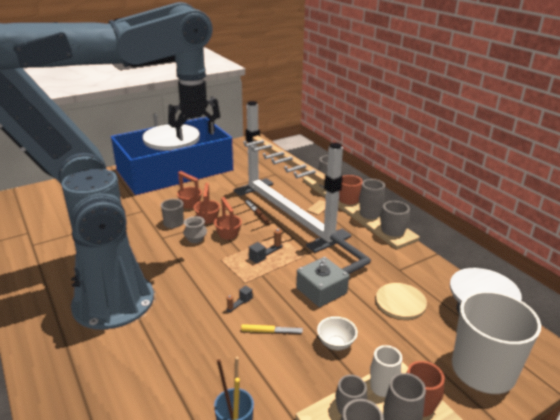

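```bash
cat > pot.py <<'E'
from h import *
from scipy.optimize import minimize
def box(x0,x1,y0,y1,z0,z1): return np.array([[x,y,z] for x in(x0,x1) for y in (y0,y1) for z in (z0,z1)],float)
a=np.linspace(0,2*np.pi,40)
def circ(r,z): return np.c_[r*np.cos(a),r*np.sin(a),0*a+z]
PARTS=[np.r_[circ(.046,.05),circ(.037,0)],box(-.006,.006,-.048,.048,.108,.12),box(-.006,.006,-.048,-.038,.04,.12),box(-.006,.006,.038,.048,.04,.12)]
def xf(P,x,y,th,z=0):
    c,s=np.cos(th),np.sin(th); return np.c_[x+c*P[:,0]-s*P[:,1],y+s*P[:,0]+c*P[:,1],P[:,2]+z]
def render(c,x,y,th,S=3,z=0):
    K,R,t=cm(c); m=np.zeros((420*S,560*S),np.uint8)
    for P in PARTS:
        p=xf(P,x,y,th,z)@R.T+t; uv=(p/p[:,2:])@K.T; uv=(uv[:,:2]+.5)*S-.5
        cv2.fillConvexPoly(m,cv2.convexHull(uv.astype(np.float32)).round().astype(np.int32),1)
    return cv2.resize(m.astype(np.float32),(560,420),interpolation=cv2.INTER_AREA)
def cmask(c):
    h=cv2.cvtColor(c['img'],cv2.COLOR_BGR2HSV); H,S,V=cv2.split(h)
    return (((H<9)|(H>174))&(S>130)&(V>60)).astype(np.float32)
def fit(cs,x,y,th):
    ms=[cmask(c) for c in cs]
    def f(p):
        e=0
        for c,m in zip(cs,ms):
            r=render(c,*p); W=cv2.dilate((r>0).astype(np.uint8),np.ones((9,9)))
            e+=np.abs(r-m)[W>0].sum()/r.sum()
        return e/len(cs)
    best=None
    for t0 in np.atleast_1d(th):
      R=minimize(f,[x,y,t0],method='Nelder-Mead',options=dict(initial_simplex=[[x,y,t0],[x+.012,y,t0],[x,y+.012,t0],[x,y,t0+.25]],xatol=2e-4,fatol=1e-4))
      if best is None or R.fun<best.fun: best=R
    return best.x,best.fun
def overlay(c,p,im=None,col=(0,255,0)):
    im=c['img'].copy() if im is None else im
    cn,_=cv2.findContours((render(c,*p)>.5).astype(np.uint8),cv2.RETR_LIST,cv2.CHAIN_APPROX_NONE); cv2.drawContours(im,cn,-1,col,1); return im
E
python3 - <<'E'
from pot import *
c=camera('wrist'); t=camera('top')
iw=c['img'].copy(); it=t['img'].copy()
for x,y,th in ((.41,.15,np.radians(-7)),(.408,.26,np.radians(-26)),(.395,.37,np.radians(17))):
    cs=[c,t] if y<.2 else [t]
    for q in ([t],[c],[c,t]):
        if q!=[t] and y>.3: continue
        p,e=fit(q,x,y,[th]); print([k['shot'] for k in q],p.round(4),np.degrees(p[2]).round(1),round(e,3))
    iw=overlay(c,p,iw);it=overlay(t,p,it)
cv2.imwrite('pics/o1.png',np.vstack([cv2.resize(it[220:320,60:280],(770,350)),cv2.resize(iw[0:200,200:480],(350,250),interpolation=cv2.INTER_CUBIC).copy() if 0 else cv2.copyMakeBorder(cv2.resize(iw[0:200,200:480],(350,250)),0,0,0,420,0)]))
cv2.imwrite('pics/t1.png',t['img'])
E
```

```text
[9] [0.4198 0.137  0.0162] 0.9 0.989Traceback (most recent call last):
  File "<stdin>", line 7, in <module>
ValueError: The truth value of an array with more than one element is ambiguous. Use a.any() or a.all()
```

Run:
```python
from pot import *
c=camera('wrist'); t=camera('top'); cv2.imwrite('pics/t1.png',t['img']); t['img']=cv2.imread('pics/top0.png')
iw=c['img'].copy(); it=t['img'].copy()
for x,y,th in ((.41,.15,np.radians(-7)),(.408,.26,np.radians(-26)),(.395,.37,np.radians(17))):
    for n,q in (('t',[t]),('w',[c]),('tw',[c,t])):
        if n!='t' and y>.3: continue
        p,e=fit(q,x,y,[th]); print(n,p.round(4),np.degrees(p[2]).round(1),round(e,3))
    iw=overlay(c,p,iw);it=overlay(t,p,it)
cv2.imwrite('pics/o1.png',np.vstack([cv2.resize(it[220:320,60:280],(770,350)),cv2.copyMakeBorder(cv2.resize(iw[0:200,200:480],(350,250)),0,0,0,420,0)]))
```

```text
t [0.4219 0.1238 0.1429] 8.2 0.995
w [ 0.4262  0.1356 -0.1403] -8.0 0.355
tw [ 0.4262  0.1356 -0.1403] -8.0 0.675
t [ 0.403   0.2481 -0.1996] -11.4 0.992
w [ 0.4078  0.2612 -0.5038] -28.9 0.232
tw [ 0.4078  0.2612 -0.5039] -28.9 0.612
t [0.3934 0.3725 0.5177] 29.7 0.995
```

View pics/o1.png

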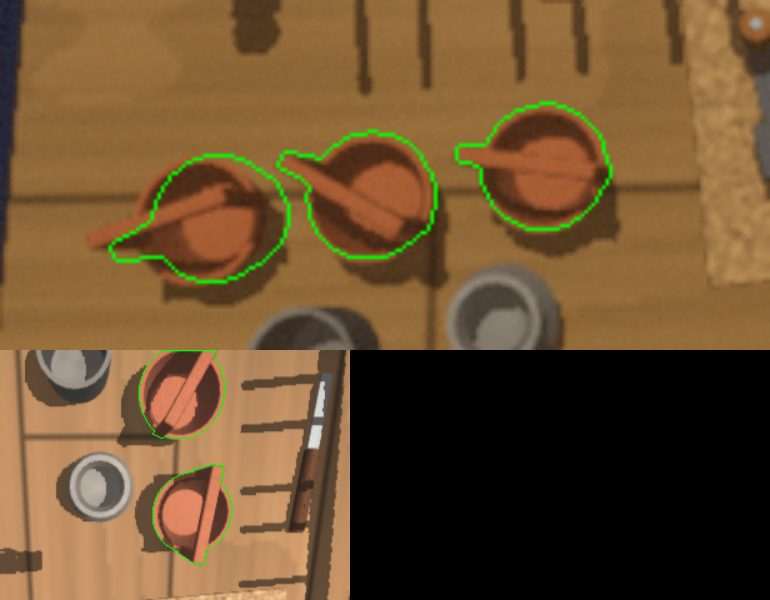

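View pics/t1.png

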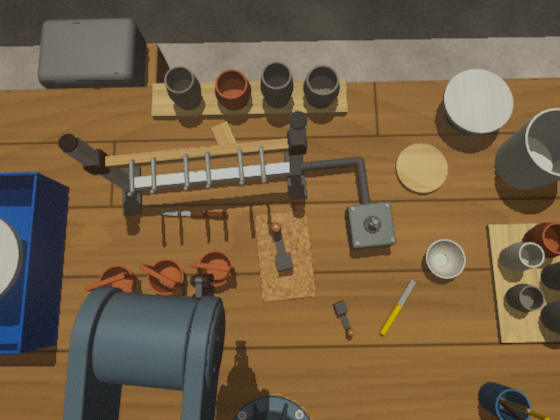

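```bash
cat > rack.py <<'E'
from pot import *
def prongs(hx,hy,th,z):  # hook1 point, list of parts
    L=[]
    for k in (-1,0,1):
        for s in (-.024,.024):
            yc=k*.12+s
            L.append(box(-.034,.036,yc-.005,yc+.005,-.010,0))
            L.append(box(-.034,-.024,yc-.005,yc+.005,-.01,.015))
    L.append(box(.036,.060,-.21,.21,-.013,.013))
    return [xf(p,hx,hy,th,z) for p in L]
def drawr(c,im,P,S):
    for p in prongs(*P):
        uv=np.array([(proj(c,q)+.5)*S-.5 for q in p]).astype(np.float32)
        cv2.polylines(im,[cv2.convexHull(uv).round().astype(np.int32)],True,(0,255,0),1)
E
python3 - <<'E'
from rack import *
t=camera('top'); s=camera('side')
H={}
for n,c in (('t',t),('s',s)):
    H[n]=[ (px(r),r['conf']) for r in pinpoint(c,'hook1') if r['conf']>.2]
    print(n,[(p.round(1).tolist(),round(f,2)) for p,f in H[n]])
for a,_ in H['t']:
    for b,_ in H['s']:
        X=tri([t,s],[a,b]); e=max(np.linalg.norm(proj(t,X)-a),np.linalg.norm(proj(s,X)-b))
        if e<5: print(X.round(4),e.round(2))
P=(.630,.153,np.radians(5.5),.240)
S=4
for n,c,(u0,v0,u1,v1) in (('t',t,(90,120,290,200)),('s',s,(240,120,340,200))):
    for tag in 'ab':
        im=cv2.resize(c['img'],None,fx=S,fy=S,interpolation=cv2.INTER_CUBIC)
        if tag=='b': drawr(c,im,P,S)
        cv2.imwrite(f'pics/r_{n}{tag}.png',im[v0*S:v1*S,u0*S:u1*S])
E
python3 -c "
import cv2,numpy as np
a=[cv2.imread(f'pics/r_{n}.png') for n in ('tb','sb','sa')]
print([x.shape for x in a])
cv2.imwrite('pics/r1.png',np.vstack([a[0][:, :800],np.hstack([a[1],a[2]])[:280]]))"
```

```text
t [([140.9, 178.1], 0.92), ([249.7, 163.8], 0.77), ([195.7, 172.4], 0.68)]
s [([258.4, 140.5], 0.9), ([278.9, 153.9], 0.85), ([301.6, 168.5], 0.81)]
[0.612  0.2596 0.2542] 3.05
[0.642  0.0287 0.238 ] 1.91
[0.6246 0.1438 0.2466] 3.06
[(320, 800, 3), (320, 400, 3), (320, 400, 3)]
```

View pics/r1.png

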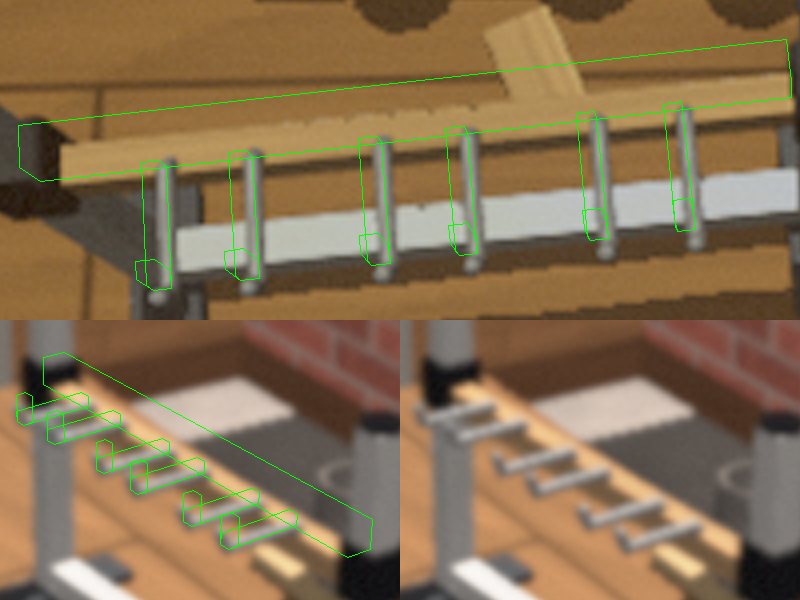

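```bash
cat > rfit.py <<'E'
from rack import *
from scipy.optimize import least_squares
t=camera('top'); s=camera('side')
T=np.array([(157,297),(248,288),(382,272),(472,265),(605,251),(695,241)])/4.+[90,120]
TR=np.array([(168,163),(254,153),(381,142),(467,130),(595,117),(683,106)])/4.+[90,120]
Sd=np.array([(22,88),(61,111),(99,137),(134,165),(185,195),(224,221)])/4.+[240,120]
SR=np.array([(92,87),(123,105),(172,135),(204,153),(259,185),(297,207)])/4.+[240,120]
ys=[.144,.096,.024,-.024,-.096,-.144]
loc=lambda x,z:np.array([[x,y,z] for y in ys])
def res(P):
    r=[]
    for c,uv,L in ((t,T,loc(-.032,.012)),(t,TR,loc(.036,0)),(s,Sd,loc(-.033,.015)),(s,SR,loc(.036,0))):
        r.append(np.array([proj(c,q) for q in xf(L,*P[:3],P[3])])-uv)
    return np.array(r)
R=least_squares(lambda P:res(P).ravel(),[.63,.15,.1,.24],loss='soft_l1')
print(R.x.round(4),np.degrees(R.x[2])); print(res(R.x).mean(1).round(2)); print(np.abs(res(R.x)).mean((1,2)))
S=4
o=[]
for c,(u0,v0,u1,v1) in ((t,(90,120,290,200)),(s,(240,120,340,200))):
    im=cv2.resize(c['img'],None,fx=S,fy=S,interpolation=cv2.INTER_CUBIC); drawr(c,im,R.x,S); o.append(im[v0*S:v1*S,u0*S:u1*S])
o[1]=cv2.copyMakeBorder(o[1],0,0,0,400,0); cv2.imwrite('pics/r2.png',np.vstack(o)[:600])
E
python3 rfit.py
```

```text
[0.6288 0.1477 0.0778 0.227 ] 4.457748307367017
[[ 0.26 -4.28]
 [ 0.14  1.07]
 [-0.17 -0.58]
 [-1.13  0.26]]
[2.44694448 0.6579927  0.70961835 0.70584476]
```

View pics/r2.png

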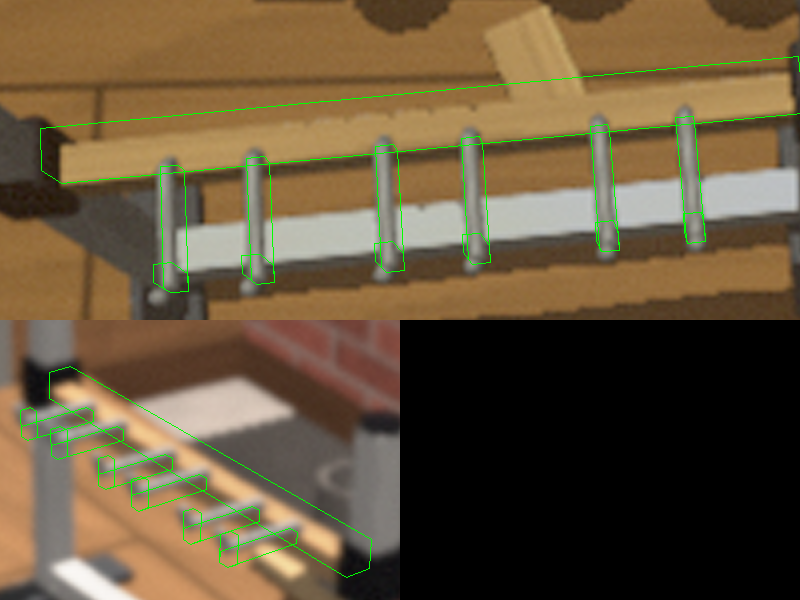

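Request:
{"op": "servo_tool", "data": {"plan": [[[0.04,0,0.005,0,1],[0.04,0,0,0,1],[0.04,0,0,0,1],[0.04,0,0,0,1],[0.04,0,0,0,1],[0.04,0,0,0,1],[0.04,0,0,0,1],[0,0,0,0,1]]]}}

```text
time_s: 5.05
eef_pos: [0.604, 0.0837, 0.3962]
eef_rot: [-0.002, 0.708, 0.707, -0.002]
wrist_force: [-0.5, 0.5, -1.5]
opening: 0.999
```

Run:
```python
from rack import *
st(); c=camera('wrist'); print(ray(c,(0,0))[0]); cv2.imwrite('pics/w2.png',c['img'])
for r in pinpoint(c,'hook1'): print(round(r['conf'],2),px(r),onz(c,px(r),.24).round(4))
```

```text
t 5.05 p [0.604  0.0837 0.3962] jawdir deg -0.1 F [-0.5  0.5 -1.5] open 0.999 q [-0.06  0.18  1.31 -0.    1.66 -0.06]
[0.60454544 0.15208222 0.52433207]
0.23 [361.872 122.892] [0.6733 0.1489 0.24  ]
```

View pics/w2.png

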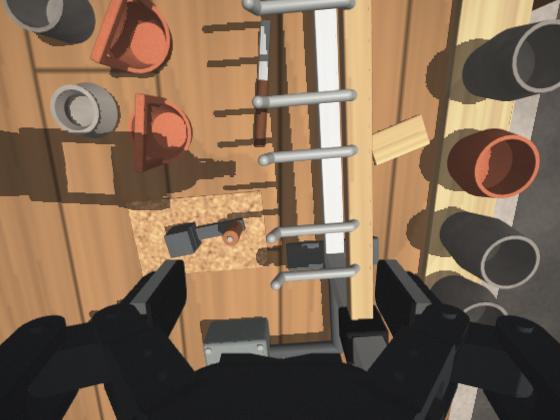

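```bash
cat > rfit2.py <<'E'
from rack import *
from scipy.optimize import least_squares
import sys
t=camera('top'); s=camera('side'); w=camera('wrist')
K,R,_=cm(w); print('wrist view dir',R[2].round(3))
T=np.array([(157,297),(248,288),(382,272),(472,265),(605,251),(695,241)])/4.+[90,120]
TR=np.array([(168,163),(254,153),(381,142),(467,130),(595,117),(683,106)])/4.+[90,120]
Sd=np.array([(22,88),(61,111),(99,137),(134,165),(185,195),(224,221)])/4.+[240,120]
SR=np.array([(92,87),(123,105),(172,135),(204,153),(259,185),(297,207)])/4.+[240,120]
W=np.array([(250,3),(260,101),(265,160),(273,238),(278,285)],float)
WR=np.array([(349,2),(352,95),(352,150),(354,228),(355,272)],float)
ys=[.144,.096,.024,-.024,-.096,-.144]
loc=lambda x,z:np.array([[x,y,z] for y in ys])
def res(P):
    xt,xr=P[4:6]; r=[]
    for c,uv,L in ((t,T,loc(xt,.012)),(t,TR,loc(xr,0)),(s,Sd,loc(xt,.013)),(s,SR,loc(xr,-.003)),(w,W,loc(xt,.012)[1:]),(w,WR,loc(xr,0)[1:])):
        r.append(np.array([proj(c,q) for q in xf(L,*P[:3],P[3])])-uv)
    return r
# gauge: fix xt+xr free but hx with xr=.036
R=least_squares(lambda P:np.vstack(res(np.r_[P,.036])).ravel(),[.63,.15,.1,.24,-.034],loss='soft_l1')
print(R.x.round(4),np.degrees(R.x[2]))
for r in res(np.r_[R.x,.036]): print(r.round(1).tolist())
E
python3 rfit2.py
```

```text
wrist view dir [ 0.    -0.271 -0.963]
[ 0.6281  0.1456  0.0838  0.235  -0.0429] 4.799905781401142
[[1.3, -0.2], [0.9, -0.2], [0.8, 0.4], [0.6, -0.1], [0.8, 0.0], [0.5, 0.3]]
[[-0.6, -0.2], [-0.4, 0.1], [0.3, -0.4], [0.5, 0.4], [0.9, 0.4], [0.5, 1.0]]
[[-2.3, -0.0], [-4.4, -1.1], [-1.9, -0.2], [-2.2, -2.1], [-1.7, -1.4], [-2.2, -2.2]]
[[-1.2, -0.8], [-1.1, -0.8], [-1.2, -1.1], [-0.6, -0.6], [-0.9, -0.8], [-1.0, -0.8]]
[[0.8, 2.7], [0.2, 1.8], [0.7, 0.1], [0.1, -1.2], [-0.5, -2.4]]
[[0.3, -0.5], [-0.6, 0.5], [0.7, 1.2], [0.4, -2.0], [0.4, -1.1]]
```

Run:
```python
from rack import *
w=camera('wrist'); P=(.627,.147,np.radians(4.8),.235)
im=cv2.resize(w['img'],None,fx=2,fy=2,interpolation=cv2.INTER_CUBIC); drawr(w,im,P,2)
cv2.imwrite('pics/r3.png',im[0:600,300:1000])
```

```text
(no output)
```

View pics/r3.png

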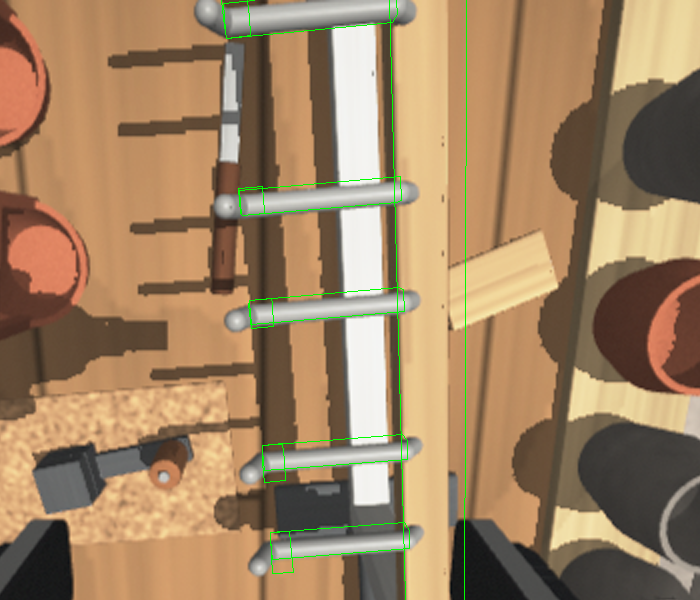

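Request:
{"op": "servo_tool", "data": {"plan": [[[-0.04,0.01,0,-0.035,1],[-0.04,0.01,0,-0.035,1],[-0.04,0.01,-0.03,-0.035,1],[-0.04,0.01,-0.04,-0.035,1],[-0.018,0.012,-0.04,0,1],[0,0,-0.036,0,1],[0,0,0,0,1]]]}}

```text
time_s: 6.05
eef_pos: [0.4248, 0.1349, 0.2565]
eef_rot: [-0.002, 0.755, 0.656, -0.003]
wrist_force: [-0.4, 0.0, 0.5]
opening: 0.994
```

```bash
cat > look.py <<'E'
from pot import *
import sys
x,y,th=[float(v) for v in sys.argv[1:4]]
st(); c=camera('wrist')
p,e=fit([c],x,y,np.radians(th)); 
o=get_obs()['eef_pos']; yy=yaw(); j=np.degrees(np.arctan2(yy[1],yy[0]))
print('pot',p.round(4),np.degrees(p[2]).round(1),round(e,3),'dx,dy',(p[:2]-o[:2]).round(4),'droll',np.radians(np.degrees(p[2])-j).round(3))
S=2; im=cv2.resize(overlay(c,p),None,fx=1.4,fy=1.4); cv2.imwrite('pics/'+sys.argv[4],im)
E
python3 look.py .426 .136 -8 p3.png
```

```text
t 6.05 p [0.4248 0.1349 0.2565] jawdir deg -8.0 F [-0.4  0.   0.5] open 0.994 q [ 0.04 -0.13  1.9  -0.    1.38  0.18]
pot [ 0.4263  0.1345 -0.126 ] -7.2 0.31 dx,dy [-0.0007 -0.0002] droll 0.014
```

View pics/p3.png

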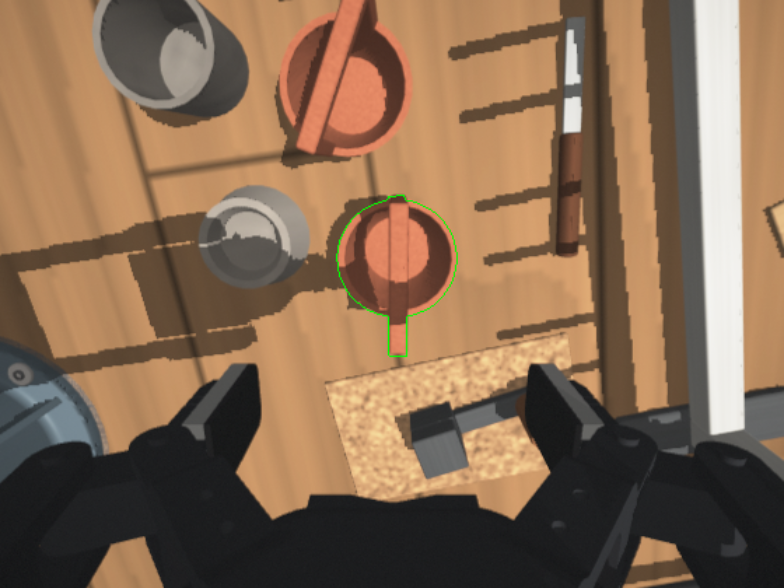

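Request:
{"op": "servo_tool", "data": {"plan": [[[0,0,-0.04,0.01,1],[0,0,-0.04,0,1],[0,0,-0.04,0,1],[0,0,-0.027,0,1],[0,0,0,0,1],[0,0,0,0,-1],[0,0,0,0,-1],[0,0,0,0,-1]]]}}

```text
time_s: 6.9
eef_pos: [0.4306, 0.1347, 0.1154]
eef_rot: [0.001, 0.752, 0.659, 0.002]
wrist_force: [0.4, -0.6, 0.7]
opening: 0.512
```

Request:
{"op": "servo_tool", "data": {"plan": [[[0,0,0,0,-1],[0,0,0,0,-1],[0,0,0,0,-1],[0,0,0,0,-1]]]}}

```text
time_s: 7.3
eef_pos: [0.4289, 0.1348, 0.1139]
eef_rot: [0.0, 0.752, 0.659, 0.0]
wrist_force: [-3.5, -0.6, 6.5]
opening: 0.129
```

Request:
{"op": "servo_tool", "data": {"plan": [[[0,0,0.02,0,-1],[0,0,0.04,0,-1],[0,0,0.05,0,-1],[0,0,0.05,0,-1],[0.01,-0.01,0,0.05,-1],[0.025,-0.025,0,0.06,-1],[0.03,-0.03,0,0.06,-1],[0.03,-0.03,0,0.043,-1]]]}}

```text
time_s: 8.1
eef_pos: [0.5242, 0.0389, 0.2729]
eef_rot: [-0.0, 0.676, 0.737, -0.0]
wrist_force: [0.2, 0.4, -1.2]
opening: 0.123
```

Request:
{"op": "servo_tool", "data": {"plan": [[[0.025,-0.012,0,0,-1],[0.015,-0.006,0,0,-1],[0,0,0,0,-1],[0,0,0,0,-1]]]}}

```text
time_s: 8.5
eef_pos: [0.563, 0.0218, 0.2721]
eef_rot: [-0.001, 0.678, 0.735, -0.001]
wrist_force: [-0.0, 0.6, -3.1]
opening: 0.128
```

Run:
```python
from rack import *
st()
w=camera('wrist'); s=camera('side'); t=camera('top')
cv2.imwrite('pics/h0w.png',w['img'])
a=cv2.resize(s['img'][110:230,220:360],(400,343),interpolation=cv2.INTER_CUBIC);b=cv2.resize(t['img'][120:240,180:320],(400,343),interpolation=cv2.INTER_CUBIC)
cv2.imwrite('pics/h0.png',np.hstack([a,b]))
```

```text
t 8.5 p [0.563  0.0218 0.2721] jawdir deg 4.7 F [-0.   0.6 -3.1] open 0.128 q [-0.17  0.13  1.6   0.    1.4  -0.25]
```

View pics/h0.png

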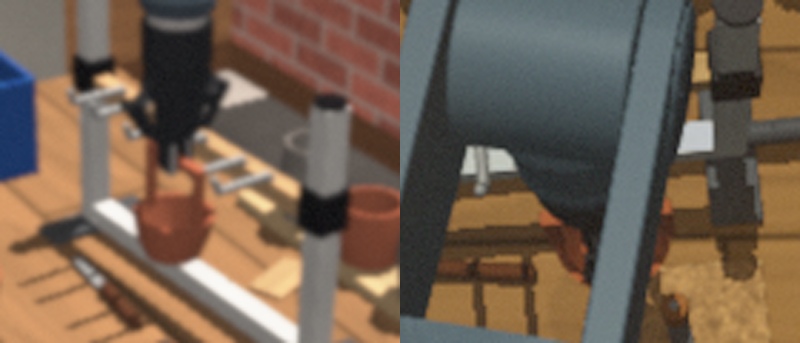

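View pics/h0w.png

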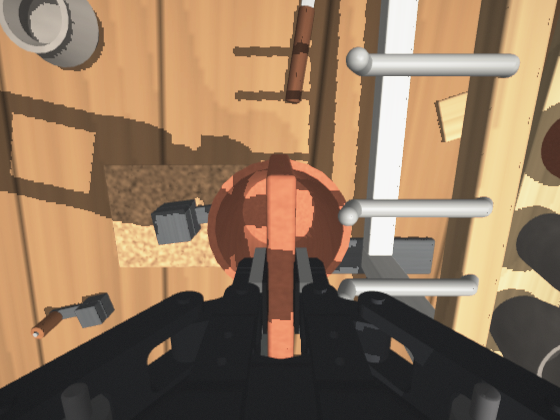

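Request:
{"op": "servo_tool", "data": {"plan": [[[0.025,0.002,0,0,-1],[0.025,0.002,0,0,-1],[0.024,0.002,0,0,-1],[0,0,0,0,-1],[0,0,0,0,-1],[0,0,0,0,-1]]]}}

```text
time_s: 9.25
eef_pos: [0.635, 0.0283, 0.2713]
eef_rot: [-0.003, 0.677, 0.736, -0.002]
wrist_force: [-5.0, -1.5, -5.5]
opening: 0.127
```

Run:
```python
from rack import *
st()
w=camera('wrist'); 
im=cv2.resize(w['img'],None,fx=1.4,fy=1.4); drawr(w,im,(.627,.147,np.radians(4.8),.235),1.4);cv2.imwrite('pics/h0w2.png',im)
```

```text
t 9.25 p [0.635  0.0283 0.2713] jawdir deg 4.7 F [-5.  -1.5 -5.5] open 0.127 q [-0.14  0.3   1.41 -0.    1.44 -0.22]
```

View pics/h0w2.png

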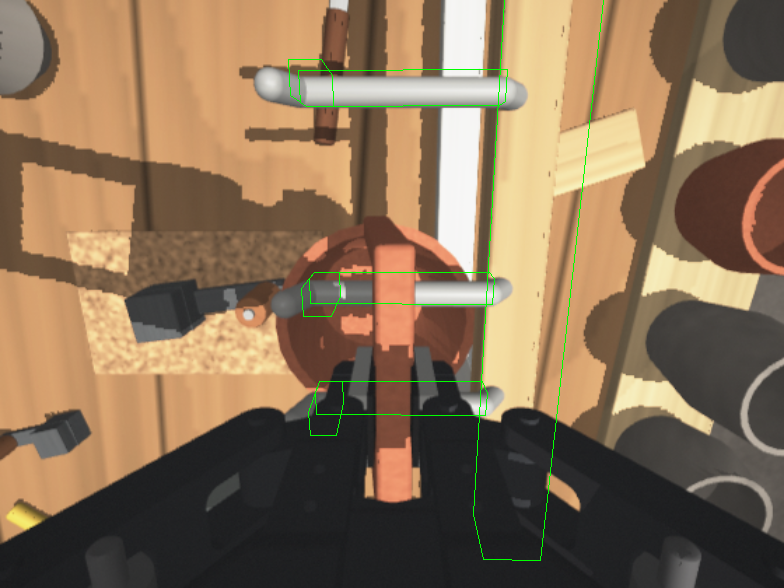

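Request:
{"op": "servo_tool", "data": {"plan": [[[0,0,-0.01,0,-1],[0,0,-0.01,0,-1],[0,0,-0.006,0,-1],[0,0,0,0,-1],[0,0,0,0,-1]]]}}

```text
time_s: 9.8
eef_pos: [0.6378, 0.0277, 0.2471]
eef_rot: [0.0, 0.677, 0.736, 0.0]
wrist_force: [0.3, 0.2, -2.5]
opening: 0.125
```

Request:
{"op": "servo_tool", "data": {"plan": [[[0,0,-0.003,0,-1],[0,0,-0.002,0,-1],[0,0,0,0,-1],[0,0,0,0,-1]]]}}

```text
time_s: 10.2
eef_pos: [0.6383, 0.0276, 0.2437]
eef_rot: [0.001, 0.678, 0.735, 0.001]
wrist_force: [-3.4, 0.1, 6.2]
opening: 0.126
```

Request:
{"op": "servo_tool", "data": {"plan": [[[0,0,0,0,-0.7],[0,0,0,0,-0.5],[0,0,0,0,-0.35],[0,0,0,0,-0.35],[0,0,0,0,-0.35]]]}}

```text
time_s: 10.7
eef_pos: [0.6377, 0.0276, 0.2418]
eef_rot: [-0.0, 0.678, 0.735, -0.0]
wrist_force: [-0.5, 0.8, 0.3]
opening: 0.324
```

Run:
```python
from rack import *
st()
w=camera('wrist'); s=camera('side')
im=cv2.resize(w['img'],(560,420)); a=cv2.resize(s['img'][110:250,230:380],(450,420),interpolation=cv2.INTER_CUBIC)
cv2.imwrite('pics/h0r.png',np.hstack([im[:,180:530],a]))
```

```text
t 10.7 p [0.6377 0.0276 0.2418] jawdir deg 4.7 F [-0.5  0.8  0.3] open 0.324 q [-0.14  0.32  1.44  0.    1.38 -0.22]
```

View pics/h0r.png

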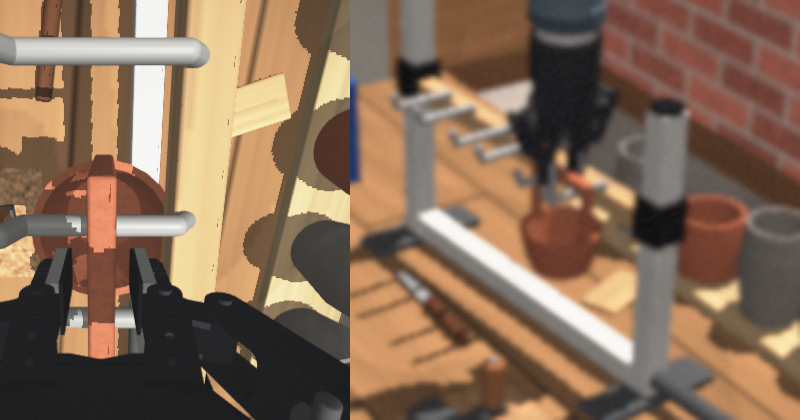

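Request:
{"op": "servo_tool", "data": {"plan": [[[0,0,0.02,0,-0.35],[0,0,0.04,0,-0.35],[-0.01,0,0.04,0,-0.35],[-0.035,0.03,0.01,-0.1,0],[-0.035,0.035,0,-0.1,1],[-0.035,0.035,0,-0.1,1],[-0.035,0.035,0,-0.1,1],[-0.035,0.035,0,-0.1,1]]]}}

```text
time_s: 11.6
eef_pos: [0.4512, 0.1987, 0.3522]
eef_rot: [0.0, 0.84, 0.543, 0.0]
wrist_force: [1.3, 1.6, -0.5]
opening: 1.001
```

Request:
{"op": "servo_tool", "data": {"plan": [[[-0.03,0.035,0,-0.09,1],[-0.015,0.03,-0.03,0,1],[0,0,-0.04,0,1],[0,0,-0.025,0,1],[0,0,0,0,1],[0,0,0,0,1]]]}}

```text
time_s: 12.2
eef_pos: [0.408, 0.2627, 0.2577]
eef_rot: [0.0, 0.862, 0.507, 0.0]
wrist_force: [-0.6, 1.0, 0.6]
opening: 1.002
```

```bash
python3 look.py .408 .261 -29 p2.png
```

```text
t 12.2 p [0.408  0.2627 0.2577] jawdir deg -29.1 F [-0.6  1.   0.6] open 1.002 q [ 0.33 -0.04  1.81 -0.    1.37  0.83]
pot [ 0.4076  0.26   -0.508 ] -29.1 0.216 dx,dy [-0.0011 -0.0028] droll 0.0
```

View pics/p2.png

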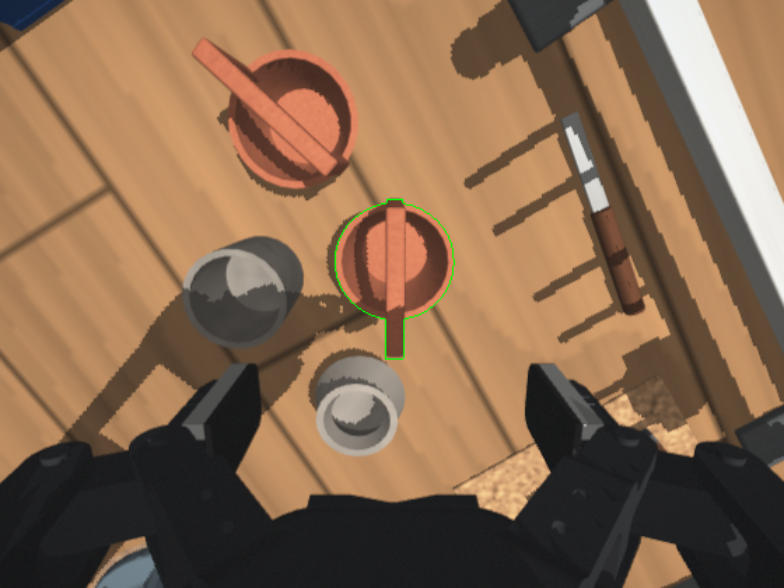

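Request:
{"op": "servo_tool", "data": {"plan": [[[0,-0.002,-0.04,0,1],[0,0,-0.04,0,1],[0,0,-0.04,0,1],[0,0,-0.028,0,1],[0,0,0,0,1],[0,0,0,0,-1],[0,0,0,0,-1],[0,0,0,0,-1]]]}}

```text
time_s: 13.05
eef_pos: [0.4095, 0.2612, 0.1114]
eef_rot: [0.0, 0.862, 0.507, 0.002]
wrist_force: [0.5, 0.1, -0.1]
opening: 0.517
```

Request:
{"op": "servo_tool", "data": {"plan": [[[0,0,0,0,-1],[0,0,0,0,-1],[0,0,0,0,-1],[0,0,0,0,-1]]]}}

```text
time_s: 13.45
eef_pos: [0.4086, 0.2609, 0.1101]
eef_rot: [0.0, 0.862, 0.507, 0.001]
wrist_force: [-0.2, -1.2, 5.8]
opening: 0.125
```

Request:
{"op": "servo_tool", "data": {"plan": [[[0,0,0.02,0,-1],[0,0,0.04,0,-1],[0,0,0.05,0,-1],[0,0,0.052,0.05,-1],[0.01,-0.015,0,0.09,-1],[0.025,-0.025,0,0.1,-1],[0.03,-0.025,0,0.1,-1],[0.03,-0.025,0,0.1,-1]]]}}

```text
time_s: 14.25
eef_pos: [0.503, 0.1699, 0.2687]
eef_rot: [-0.0, 0.729, 0.684, -0.0]
wrist_force: [0.5, 0.6, -1.7]
opening: 0.125
```

Request:
{"op": "servo_tool", "data": {"plan": [[[0.025,-0.02,0,0.1,-1],[0.024,-0.01,0,0.052,-1],[0,0,0,0,-1],[0,0,0,0,-1]]]}}

```text
time_s: 14.65
eef_pos: [0.5512, 0.1404, 0.2679]
eef_rot: [-0.001, 0.677, 0.736, -0.001]
wrist_force: [-0.1, 0.3, -2.2]
opening: 0.123
```

Run:
```python
from rack import *
st()
w=camera('wrist'); 
im=cv2.resize(w['img'],None,fx=1.4,fy=1.4); drawr(w,im,(.627,.147,np.radians(4.8),.235),1.4);cv2.imwrite('pics/h1w.png',im)
```

```text
t 14.65 p [0.5512 0.1404 0.2679] jawdir deg 4.7 F [-0.1  0.3 -2.2] open 0.123 q [ 0.04  0.15  1.6   0.    1.4  -0.04]
```

View pics/h1w.png

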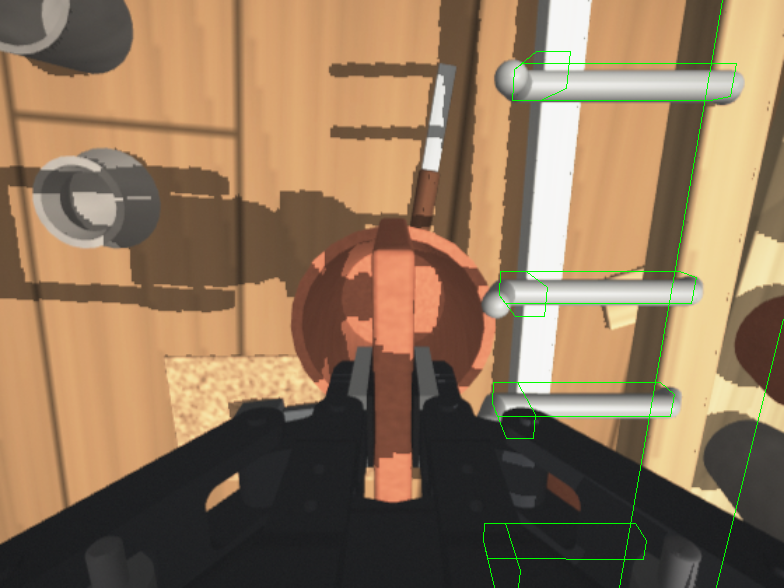

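Request:
{"op": "servo_tool", "data": {"plan": [[[0.025,0.002,0,0,-1],[0.025,0.002,0,0,-1],[0.025,0.002,0,0,-1],[0,0,0,0,-1],[0,0,-0.01,0,-1],[0,0,-0.01,0,-1],[0,0,-0.006,0,-1],[0,0,0,0,-1]]]}}

```text
time_s: 15.5
eef_pos: [0.6258, 0.1469, 0.2417]
eef_rot: [-0.001, 0.677, 0.736, -0.001]
wrist_force: [-0.2, -0.1, -1.3]
opening: 0.127
```

Request:
{"op": "servo_tool", "data": {"plan": [[[0,0,-0.003,0,-1],[0,0,-0.002,0,-1],[0,0,0,0,-1],[0,0,0,0,-1]]]}}

```text
time_s: 15.9
eef_pos: [0.627, 0.1468, 0.2406]
eef_rot: [0.001, 0.677, 0.736, 0.001]
wrist_force: [-4.8, 0.5, 7.6]
opening: 0.126
```

Request:
{"op": "servo_tool", "data": {"plan": [[[0,0,0,0,-0.7],[0,0,0,0,-0.5],[0,0,0,0,-0.35],[0,0,0,0,-0.35],[0,0,0,0,-0.35]]]}}

```text
time_s: 16.4
eef_pos: [0.6267, 0.1466, 0.2379]
eef_rot: [-0.0, 0.677, 0.736, -0.0]
wrist_force: [0.1, -0.6, -0.1]
opening: 0.321
```

```bash
cat > vw.py <<'E'
from rack import *
import sys
st()
w=camera('wrist'); s=camera('side')
im=cv2.resize(w['img'],(560,420)); a=cv2.resize(s['img'][110:250,230:380],(450,420),interpolation=cv2.INTER_CUBIC)
cv2.imwrite('pics/'+sys.argv[1],np.hstack([im[:,180:530],a]))
E
python3 vw.py h1r.png
```

```text
t 16.4 p [0.6267 0.1466 0.2379] jawdir deg 4.8 F [ 0.1 -0.6 -0.1] open 0.321 q [ 0.05  0.34  1.43 -0.    1.37 -0.04]
```

View pics/h1r.png

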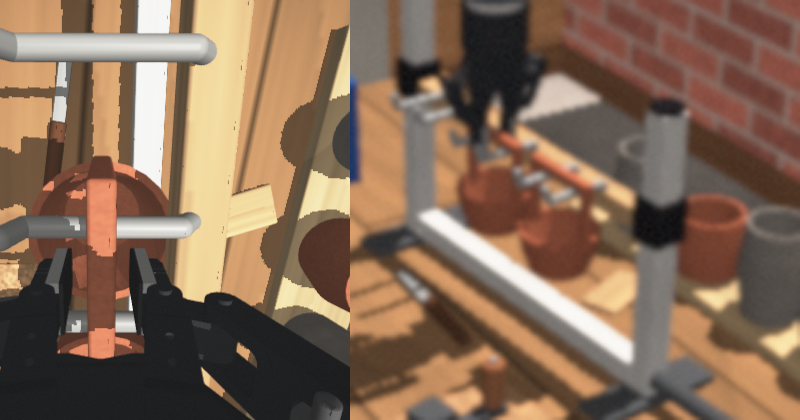

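Request:
{"op": "servo_tool", "data": {"plan": [[[0,0,0.02,0,-0.35],[0,0,0.04,0,-0.35],[-0.01,0,0.04,0,-0.35],[-0.035,0.03,0.01,0.05,0],[-0.035,0.035,0,0.05,1],[-0.035,0.035,0,0.05,1],[-0.035,0.035,0,0.05,1],[-0.035,0.035,0,0,1]]]}}

```text
time_s: 17.3
eef_pos: [0.4402, 0.3177, 0.3482]
eef_rot: [0.0, 0.6, 0.8, 0.0]
wrist_force: [-0.8, 0.8, 0.1]
opening: 0.996
```

Request:
{"op": "servo_tool", "data": {"plan": [[[-0.03,0.035,0,0,1],[-0.015,0.025,-0.03,0,1],[0,0,-0.04,0,1],[0,0,-0.025,0,1],[0,0,0,0,1],[0,0,0,0,1]]]}}

```text
time_s: 17.9
eef_pos: [0.3969, 0.3767, 0.2536]
eef_rot: [-0.0, 0.6, 0.8, -0.0]
wrist_force: [0.6, -0.8, 0.7]
opening: 1.001
```

```bash
python3 look.py .40 .375 17 p1.png
```

```text
t 17.9 p [0.3969 0.3767 0.2536] jawdir deg 16.3 F [ 0.6 -0.8  0.7] open 1.001 q [ 0.54  0.11  1.67 -0.    1.36  0.26]
pot [0.3949 0.3832 0.3163] 18.1 0.377 dx,dy [-0.0028  0.0062] droll 0.033
```

View pics/p1.png

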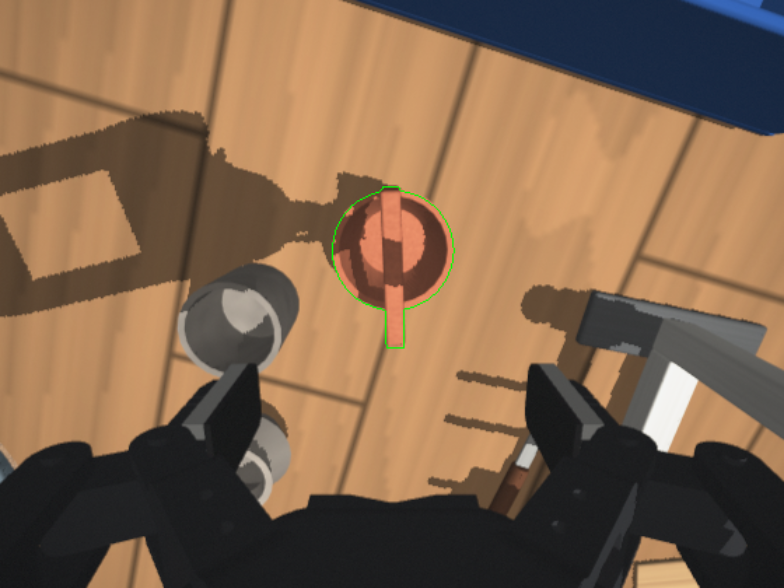

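Request:
{"op": "servo_tool", "data": {"plan": [[[-0.002,0.006,-0.04,0.03,1],[0,0,-0.04,0,1],[0,0,-0.04,0,1],[0,0,-0.024,0,1],[0,0,0,0,1],[0,0,0,0,-1],[0,0,0,0,-1],[0,0,0,0,-1]]]}}

```text
time_s: 18.75
eef_pos: [0.3963, 0.3835, 0.1115]
eef_rot: [0.001, 0.588, 0.809, 0.002]
wrist_force: [-0.0, -0.2, -0.6]
opening: 0.515
```

Request:
{"op": "servo_tool", "data": {"plan": [[[0,0,0,0,-1],[0,0,0,0,-1],[0,0,0,0,-1],[0,0,0,0,-1]]]}}

```text
time_s: 19.15
eef_pos: [0.3952, 0.3831, 0.1101]
eef_rot: [0.0, 0.588, 0.809, 0.001]
wrist_force: [-2.2, -0.2, 5.8]
opening: 0.129
```

Request:
{"op": "servo_tool", "data": {"plan": [[[0,0,0.02,0,-1],[0,0,0.04,0,-1],[0,0,0.05,0,-1],[0,0,0.052,0,-1],[0.01,-0.015,0,-0.05,-1],[0.025,-0.025,0,-0.05,-1],[0.03,-0.025,0,-0.05,-1],[0.03,-0.025,0,-0.05,-1]]]}}

```text
time_s: 19.95
eef_pos: [0.49, 0.2918, 0.2686]
eef_rot: [-0.0, 0.666, 0.746, -0.0]
wrist_force: [0.9, 1.1, -2.4]
opening: 0.125
```

Request:
{"op": "servo_tool", "data": {"plan": [[[0.027,-0.022,0,-0.03,-1],[0.024,-0.012,0,0,-1],[0,0,0,0,-1],[0,0,0,0,-1]]]}}

```text
time_s: 20.35
eef_pos: [0.5403, 0.2583, 0.268]
eef_rot: [-0.001, 0.677, 0.736, -0.001]
wrist_force: [-0.5, -0.0, -2.1]
opening: 0.127
```

Run:
```python
from rack import *
st()
w=camera('wrist'); 
im=cv2.resize(w['img'],None,fx=1.4,fy=1.4); drawr(w,im,(.627,.147,np.radians(4.8),.235),1.4);cv2.imwrite('pics/h2w.png',im)
```

```text
t 20.35 p [0.5403 0.2583 0.268 ] jawdir deg 4.7 F [-0.5 -0.  -2.1] open 0.127 q [0.25 0.22 1.52 0.   1.41 0.16]
```

View pics/h2w.png

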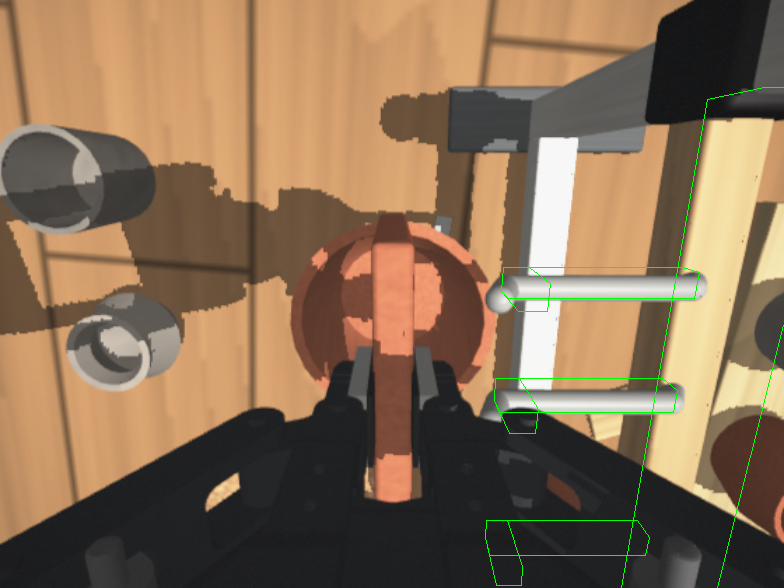

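Request:
{"op": "servo_tool", "data": {"plan": [[[0.025,0.003,0,0,-1],[0.025,0.003,0,0,-1],[0.026,0.002,0,0,-1],[0,0,0,0,-1],[0,0,-0.01,0,-1],[0,0,-0.01,0,-1],[0,0,-0.006,0,-1],[0,0,0,0,-1]]]}}

```text
time_s: 21.2
eef_pos: [0.6157, 0.2669, 0.2415]
eef_rot: [-0.001, 0.677, 0.736, -0.001]
wrist_force: [-0.7, 0.1, -2.4]
opening: 0.122
```

Request:
{"op": "servo_tool", "data": {"plan": [[[0,0,-0.003,0,-1],[0,0,-0.002,0,-1],[0,0,0,0,-1],[0,0,0,0,-1]]]}}

```text
time_s: 21.6
eef_pos: [0.617, 0.2669, 0.2402]
eef_rot: [0.0, 0.677, 0.736, 0.001]
wrist_force: [-4.7, -0.9, 5.7]
opening: 0.13
```

Request:
{"op": "servo_tool", "data": {"plan": [[[0,0,0,0,-0.7],[0,0,0,0,-0.5],[0,0,0,0,-0.35],[0,0,0,0,-0.35],[0,0,0,0,-0.35]]]}}

```text
time_s: 22.1
eef_pos: [0.6168, 0.2666, 0.2378]
eef_rot: [-0.0, 0.677, 0.736, -0.0]
wrist_force: [-0.1, 0.1, 1.0]
opening: 0.327
```

```bash
python3 vw.py h2r.png
```

```text
t 22.1 p [0.6168 0.2666 0.2378] jawdir deg 4.8 F [-0.1  0.1  1. ] open 0.327 q [ 0.23  0.4   1.35 -0.    1.39  0.15]
```

View pics/h2r.png

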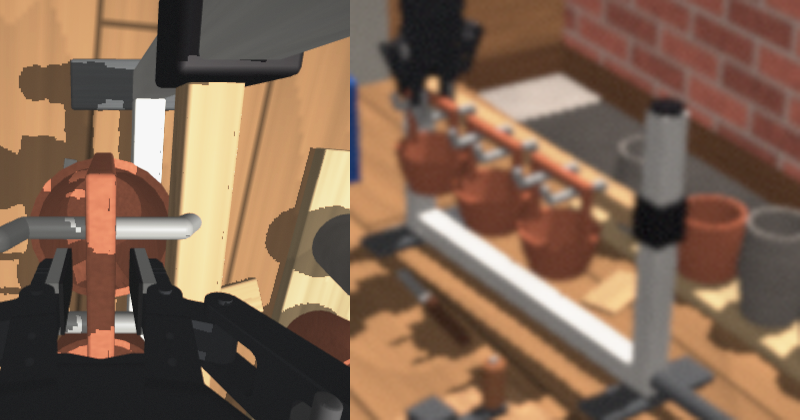

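Request:
{"op": "servo_tool", "data": {"plan": [[[0,0,0.02,0,-0.35],[0,0,0.04,0,-0.35],[-0.01,0,0.04,0,-0.35],[-0.04,-0.03,0.01,0,0],[-0.04,-0.04,0,0,1],[-0.04,-0.04,0,0,1],[-0.02,-0.04,0,0,1],[0,-0.04,0,0,1]]]}}

```text
time_s: 23.0
eef_pos: [0.4746, 0.086, 0.3484]
eef_rot: [0.0, 0.676, 0.737, 0.0]
wrist_force: [1.0, 0.2, -0.0]
opening: 1.005
```

Request:
{"op": "servo_tool", "data": {"plan": [[[0,-0.04,0,0,1],[0,-0.03,-0.03,0,1],[0,0,-0.02,0,1],[0,0,0,0,1],[0,0,0,0,1]]]}}

```text
time_s: 23.5
eef_pos: [0.4769, 0.0167, 0.2983]
eef_rot: [-0.0, 0.677, 0.736, 0.0]
wrist_force: [0.6, 0.6, 1.0]
opening: 0.997
```

Run:
```python
from pot import *
st(); w=camera('wrist'); cv2.imwrite('pics/c1.png',cv2.resize(w['img'],None,fx=1.4,fy=1.4,interpolation=cv2.INTER_CUBIC))
for k,z in (('crank_hub',.028),('crank_knob',.046),('mat_top',.004),('shaft_top',.109)):
    for r in pinpoint(w,k)[:3]: print(k,round(r['conf'],2),px(r).round(1),onz(w,px(r),z).round(4))
```

```text
t 23.5 p [0.4769 0.0167 0.2983] jawdir deg 4.8 F [0.6 0.6 1. ] open 0.997 q [-0.21 -0.09  1.78  0.    1.45 -0.3 ]
crank_hub 0.94 [249.6 217.6] [ 0.4415 -0.0419  0.028 ]
crank_knob 0.64 [317.7 215.6] [ 0.5272 -0.0264  0.046 ]
mat_top 0.97 [267.9 211.3] [ 0.4643 -0.0384  0.004 ]
```

View pics/c1.png

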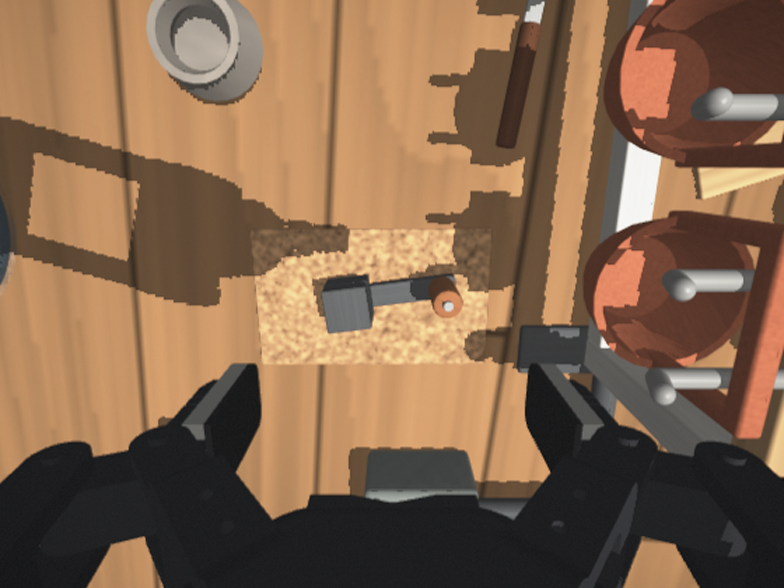

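Request:
{"op": "servo_tool", "data": {"plan": [[[0.01,-0.04,0,0,1],[0.01,-0.04,0,0,1],[0.01,-0.04,0,0,1],[0.01,-0.04,-0.02,0,1],[0.008,-0.04,-0.03,0,1],[0,-0.017,-0.02,0,1],[0,0,0,0,1],[0,0,0,0,1]]]}}

```text
time_s: 24.55
eef_pos: [0.5248, -0.1996, 0.2285]
eef_rot: [-0.0, 0.677, 0.736, 0.0]
wrist_force: [-0.1, -0.1, 0.9]
opening: 1.002
```

Run:
```python
from pot import *
st(); w=camera('wrist'); cv2.imwrite('pics/sh1.png',cv2.resize(w['img'],None,fx=1.4,fy=1.4,interpolation=cv2.INTER_CUBIC))
for k,z in (('shaft_top',.109),):
    for r in pinpoint(w,k)[:3]: print(k,round(r['conf'],2),px(r).round(1),onz(w,px(r),z).round(4))
u=proj(w,(.525,-.264,.1)); u=u.astype(int); print(u)
cv2.imwrite('pics/sh2.png',cv2.resize(w['img'][u[1]-50:u[1]+50,u[0]-60:u[0]+60],None,fx=6,fy=6,interpolation=cv2.INTER_CUBIC))
```

```text
t 24.55 p [ 0.5248 -0.1996  0.2285] jawdir deg 4.8 F [-0.1 -0.1  0.9] open 1.002 q [-0.57  0.17  1.66  0.    1.32 -0.66]
shaft_top 0.79 [276.1 278. ] [ 0.5264 -0.2624  0.109 ]
[274 274]
```

View pics/sh1.png

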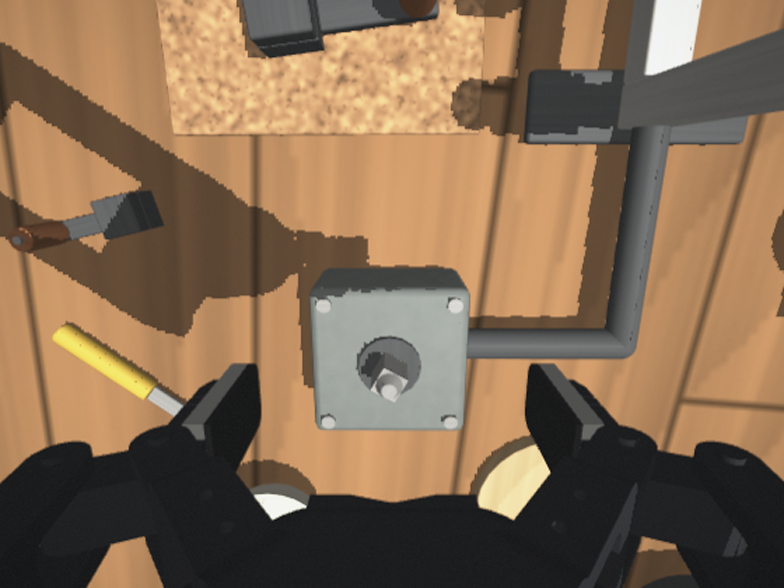

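View pics/sh2.png

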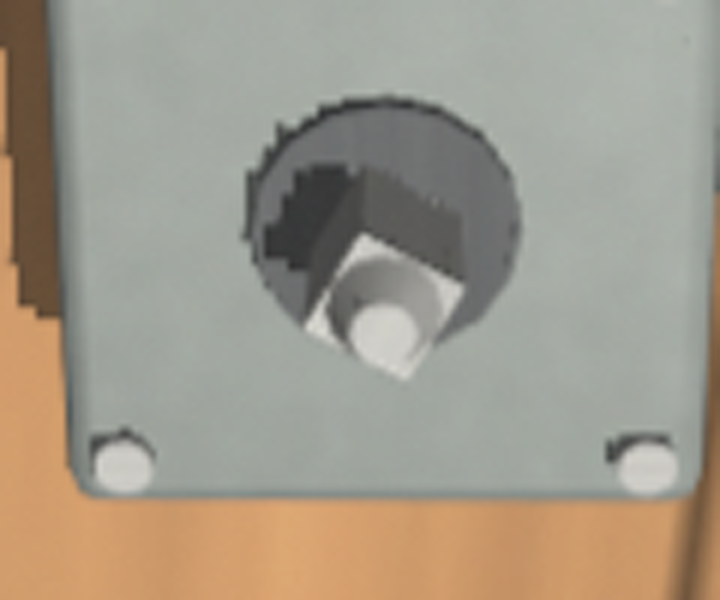

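Run:
```python
from pot import *
w=camera('wrist')
C=[onz(w,np.array(c)/6.+[214-.4,224-.4],.101) for c in ((367,235),(465,287),(408,380),(305,328))]
C=np.array(C); print(C.round(4), C.mean(0).round(4))
for i in range(4):
    d=C[(i+1)%4]-C[i]; print(np.linalg.norm(d).round(4),(np.degrees(np.arctan2(d[1],d[0]))%90).round(1))
print('top',onz(w,np.array([384,335])/6.+[213.6,223.6],.109).round(4))
K,R,t=cm(w)
# collar centre
print('collar',onz(w,np.array([383,215])/6.+[213.6,223.6],.075).round(4))
```

```text
[[ 0.5255 -0.2526  0.101 ]
 [ 0.5405 -0.2597  0.101 ]
 [ 0.5335 -0.2757  0.101 ]
 [ 0.5175 -0.2684  0.101 ]] [ 0.5292 -0.2641  0.101 ]
0.0167 64.7
0.0175 66.2
0.0176 65.5
0.0177 63.3
top [ 0.529  -0.2643  0.109 ]
collar [ 0.5284 -0.2612  0.075 ]
```

Request:
{"op": "servo_tool", "data": {"plan": [[[-0.015,0.03,0,0.03,1],[-0.02,0.04,0,0.03,1],[-0.02,0.04,0,0.03,1],[-0.02,0.04,-0.01,0,1],[-0.008,0.008,-0.01,0,1],[0,0,0,0,1],[0,0,0,0,1]]]}}

```text
time_s: 25.4
eef_pos: [0.4426, -0.0418, 0.2097]
eef_rot: [0.001, 0.642, 0.766, 0.0]
wrist_force: [0.3, -0.3, 1.1]
opening: 1.004
```

Run:
```python
from pot import *
st(); w=camera('wrist'); im=cv2.resize(w['img'],None,fx=1.4,fy=1.4,interpolation=cv2.INTER_CUBIC)
for k,z in (('crank_hub',.028),('crank_knob',.046)):
    for r in pinpoint(w,k)[:3]: print(k,round(r['conf'],2),px(r).round(1),onz(w,px(r),z).round(4)); 
u=proj(w,(.4415,-.042,.04)).astype(int); print(u)
cv2.imwrite('pics/c2.png',cv2.resize(w['img'][u[1]-60:u[1]+60,u[0]-60:u[0]+100],None,fx=5,fy=5,interpolation=cv2.INTER_CUBIC))
```

```text
t 25.4 p [ 0.4426 -0.0418  0.2097] jawdir deg 10.1 F [ 0.3 -0.3  1.1] open 1.004 q [-0.36 -0.09  1.96 -0.    1.26 -0.54]
crank_hub 0.74 [277.7 189.5] [ 0.4402 -0.0413  0.028 ]
crank_knob 0.82 [ 92.3 301.2] [ 0.2715 -0.1868  0.046 ]
crank_knob 0.77 [371.2 190. ] [ 0.5258 -0.0226  0.046 ]
[278 193]
```

View pics/c2.png

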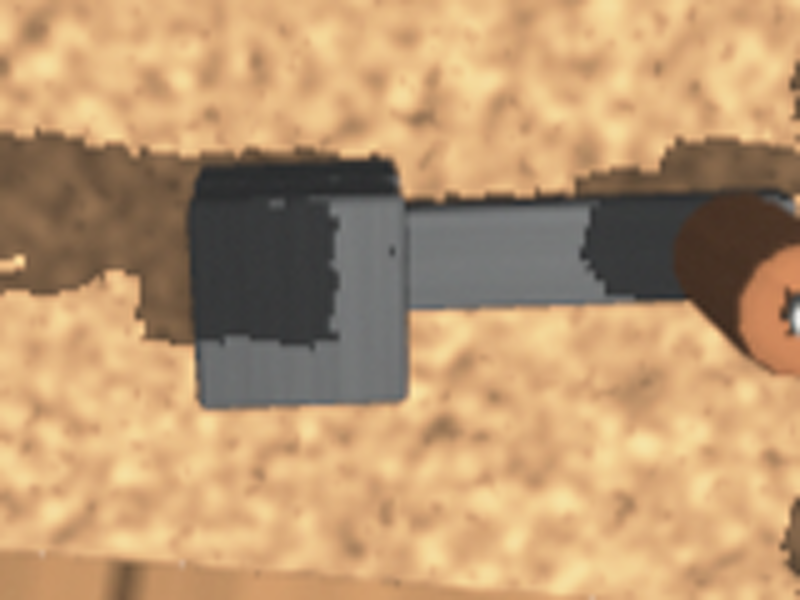

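Run:
```python
from pot import *
w=camera('wrist')
C=np.array([onz(w,np.array(c)/5.+[217.6,132.6],.052) for c in ((192,198),(406,192),(408,402),(199,408))]); print(C.round(4),C.mean(0))
d=C[1]-C[0]+C[2]-C[3]; print(np.degrees(np.arctan2(d[1],d[0])),np.linalg.norm(d)/2)
d=C[3]-C[0]+C[2]-C[1]; print(np.degrees(np.arctan2(d[1],d[0]))+90,np.linalg.norm(d)/2)
```

```text
[[ 0.4176 -0.0246  0.052 ]
 [ 0.4554 -0.0169  0.052 ]
 [ 0.4631 -0.0555  0.052 ]
 [ 0.4249 -0.0634  0.052 ]] [ 0.44026134 -0.04012807  0.052     ]
11.598992687372869 0.038760011028619604
11.036065750030815 0.03942201306755023
```

Request:
{"op": "servo_tool", "data": {"plan": [[[-0.002,0.0015,-0.04,0.02,1],[0,0,-0.045,0,1],[0,0,-0.045,0,1],[0,0,-0.03,0,1],[0,0,-0.015,0,1],[0,0,0,0,1],[0,0,0,0,-1],[0,0,0,0,-1]]]}}

```text
time_s: 26.4
eef_pos: [0.441, -0.0412, 0.0345]
eef_rot: [0.001, 0.635, 0.772, 0.0]
wrist_force: [-0.1, -0.1, 0.5]
opening: 0.691
```

Request:
{"op": "servo_tool", "data": {"plan": [[[0,0,0,0,-1],[0,0,0,0,-1],[0,0,0,0,-1],[0,0,0,0,-1]]]}}

```text
time_s: 26.8
eef_pos: [0.4409, -0.041, 0.0346]
eef_rot: [0.001, 0.635, 0.772, 0.0]
wrist_force: [-0.4, -0.3, 6.1]
opening: 0.455
```

Request:
{"op": "servo_tool", "data": {"plan": [[[0,0,0.03,0,-1],[0,0,0.05,0,-1],[0,0,0.05,0,-1],[0.005,-0.02,0.01,-0.07,-1],[0.015,-0.035,0,-0.1,-1],[0.015,-0.04,0,-0.1,-1],[0.015,-0.04,0,-0.1,-1],[0.015,-0.04,0,-0.1,-1]]]}}

```text
time_s: 27.6
eef_pos: [0.5047, -0.2166, 0.1732]
eef_rot: [-0.0, 0.799, 0.602, -0.0]
wrist_force: [1.7, 0.5, -3.1]
opening: 0.457
```

Request:
{"op": "servo_tool", "data": {"plan": [[[0.015,-0.035,0,-0.1,-1],[0.0075,-0.0135,0,-0.062,-1],[0,0,0,0,-1],[0,0,0,0,-1]]]}}

```text
time_s: 28.0
eef_pos: [0.5264, -0.2632, 0.1725]
eef_rot: [-0.001, 0.844, 0.537, -0.0]
wrist_force: [-0.7, 0.6, -3.8]
opening: 0.458
```

Run:
```python
from pot import *
st(); w=camera('wrist'); s=camera('side'); 
a=cv2.resize(s['img'][180:320,260:400],(420,420),interpolation=cv2.INTER_CUBIC)
cv2.imwrite('pics/f1.png',np.hstack([w['img'][:,100:480],a]))
```

```text
t 28.0 p [ 0.5264 -0.2632  0.1725] jawdir deg -25.0 F [-0.7  0.6 -3.8] open 0.458 q [-0.67  0.29  1.64  0.    1.22 -0.23]
```

View pics/f1.png

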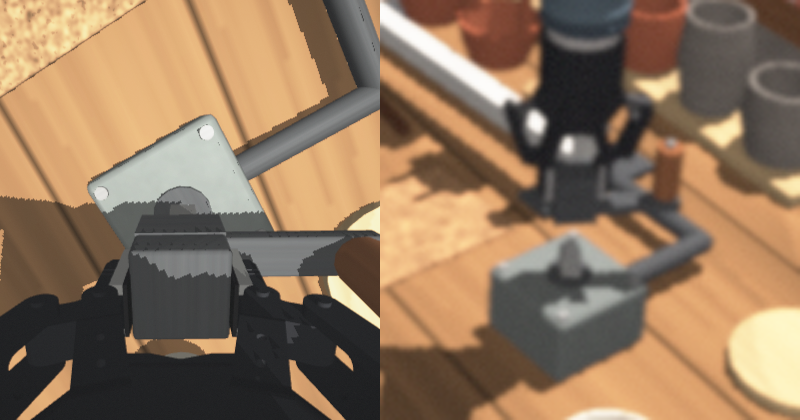

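Request:
{"op": "servo_tool", "data": {"plan": [[[0.0025,-0.001,0,0,-1],[0,0,-0.015,0,-1],[0,0,-0.012,0,-1],[0,0,-0.008,0,-1],[0,0,-0.006,0,-1],[0,0,-0.004,0,-1],[0,0,0,0,-1]]]}}

```text
time_s: 28.8
eef_pos: [0.5291, -0.2645, 0.1272]
eef_rot: [-0.001, 0.844, 0.537, -0.0]
wrist_force: [-2.4, 0.1, -4.9]
opening: 0.46
```

Request:
{"op": "servo_tool", "data": {"plan": [[[0,0,-0.004,0,-1],[0,0,-0.004,0,-1],[0,0,-0.003,0,-1],[0,0,0,0,-1]]]}}

```text
time_s: 29.2
eef_pos: [0.529, -0.2646, 0.1168]
eef_rot: [-0.001, 0.844, 0.537, -0.0]
wrist_force: [-3.5, 1.7, -6.2]
opening: 0.46
```

Request:
{"op": "servo_tool", "data": {"plan": [[[0,0,-0.003,0,-1],[0,0,-0.002,0,-1],[0,0,0,0,-1],[0,0,0,0,-1]]]}}

```text
time_s: 29.6
eef_pos: [0.529, -0.2646, 0.112]
eef_rot: [-0.001, 0.844, 0.537, -0.0]
wrist_force: [-4.7, 2.8, -3.3]
opening: 0.46
```

Request:
{"op": "servo_tool", "data": {"plan": [[[0,0,0,0,0.3],[0,0,0,0,1],[0,0,0,0,1],[0,0,0,0,1],[0,0,0.04,0,1],[0,0,0.05,0,1],[0,0.02,0.04,0,1],[0,0.02,0,0,1]]]}}

```text
time_s: 30.4
eef_pos: [0.533, -0.2271, 0.25]
eef_rot: [0.006, 0.844, 0.536, 0.003]
wrist_force: [1.0, -1.1, 0.3]
opening: 1.001
```

Run:
```python
from pot import *
st(); w=camera('wrist'); s=camera('side'); 
a=cv2.resize(s['img'][180:320,260:400],(420,420),interpolation=cv2.INTER_CUBIC)
cv2.imwrite('pics/f2.png',np.hstack([w['img'][:,100:480],a]))
for k,z in (('crank_hub',.105),('crank_knob',.123)):
    for c in (w,s):
        for r in pinpoint(c,k)[:2]: print(k,round(r['conf'],2),px(r).round(1),onz(c,px(r),z).round(4));
```

```text
t 30.4 p [ 0.533  -0.2271  0.25  ] jawdir deg -25.2 F [ 1.  -1.1  0.3] open 1.001 q [-0.61  0.18  1.6   0.    1.35 -0.17]
crank_hub 0.68 [103.5 222.6] [ 0.3829 -0.1797  0.105 ]
crank_hub 0.62 [292. 238.] [ 0.529  -0.2653  0.105 ]
crank_hub 0.75 [246.9 291. ] [ 0.286  -0.2656  0.105 ]
crank_hub 0.62 [322.8 260.4] [ 0.5308 -0.26    0.105 ]
crank_knob 0.95 [ 62.  259.4] [ 0.344  -0.1915  0.123 ]
crank_knob 0.7 [390.  232.9] [ 0.6085 -0.2903  0.123 ]
crank_knob 0.59 [354.1 256.4] [ 0.6017 -0.3086  0.123 ]
crank_knob 0.47 [299.7 183.9] [0.7047 0.1203 0.123 ]
```

View pics/f2.png

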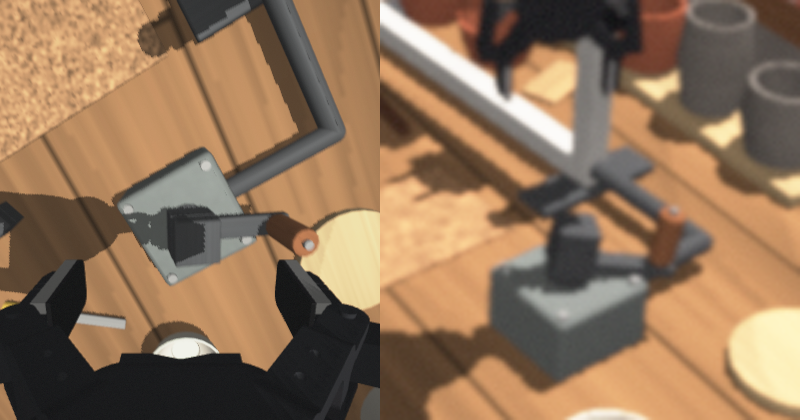

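Run:
```python
from pot import *
w=camera('wrist'); u=np.array([408,242]); print(onz(w,u,.148))
im=w['img'][210:280,370:450]; cv2.imwrite('pics/k.png',cv2.resize(im,None,fx=6,fy=6,interpolation=cv2.INTER_CUBIC)); print(proj(w,(.6088,-.302,.148)))
```

```text
[ 0.60639068 -0.28227783  0.148     ]
[419.57691261 262.89381776]
```

View pics/k.png

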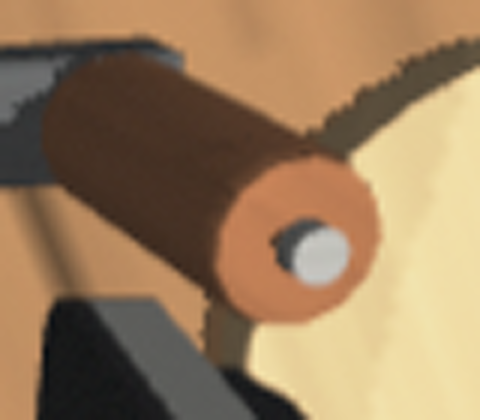

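Request:
{"op": "servo_tool", "data": {"plan": [[[0,0,0,0,1],[0,0,0,0,1],[0,0,0,0,1]]]}}

```text
time_s: 31.05
eef_pos: [0.5296, -0.2252, 0.2418]
eef_rot: [-0.0, 0.844, 0.536, -0.0]
wrist_force: [0.4, 0.1, -0.1]
opening: 1.001
```

Run:
```python
from pot import *
st()
w=camera('wrist'); s=camera('side')
print(proj(w,(.6088,-.302,.148)), proj(s,(.6088,-.302,.148)))
cv2.imwrite('pics/k2.png',np.hstack([cv2.resize(w['img'][200:280,280:440],(640,320),interpolation=cv2.INTER_CUBIC),cv2.resize(s['img'][240:280,310:330+20-0],(160,160))if 0 else np.zeros((320,1,3),np.uint8)]))
cv2.imwrite('pics/k3.png',cv2.resize(s['img'][235:285,300:370],None,fx=8,fy=8,interpolation=cv2.INTER_CUBIC))
```

```text
t 31.05 p [ 0.5296 -0.2252  0.2418] jawdir deg -25.1 F [ 0.4  0.1 -0.1] open 1.001 q [-0.61  0.19  1.61 -0.    1.35 -0.17]
[418.02254311 262.1731265 ] [355.3653123  247.11072241]
```

View pics/k2.png

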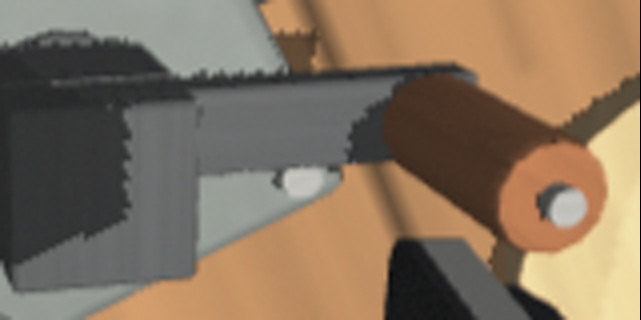

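View pics/k3.png

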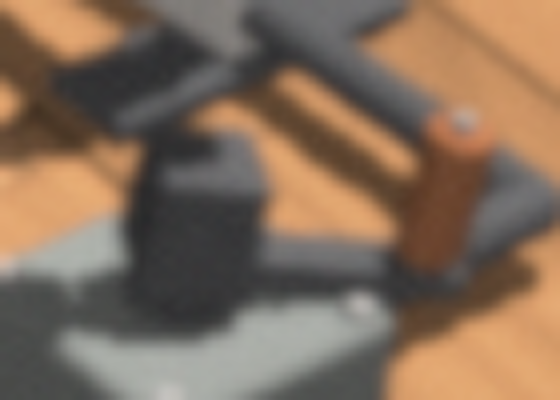

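Run:
```python
from pot import *
w=camera('wrist'); s=camera('side')
X=tri([w,s],[(418,248.8),(357.3,250.4)]); print('knob top',X.round(4),proj(w,X),proj(s,X))
for z in (.14,.148): print(onz(w,(418,248.8),z).round(4), onz(s,(357.3,250.4),z).round(4))
# hub top face in wrist: corners
C=np.array([onz(w,np.array(c)/4.+[280,200],.129) for c in ((3,105),(195,97),(195,277),(15,290))]); print(C.round(4),C.mean(0).round(4))
```

```text
knob top [ 0.617  -0.3011  0.1327] [419.27340462 248.96856346] [356.99015162 250.53495043]
[ 0.6144 -0.2963  0.14  ] [ 0.6112 -0.3086  0.14  ]
[ 0.6125 -0.2916  0.148 ] [ 0.6036 -0.3169  0.148 ]
[[ 0.5241 -0.2378  0.129 ]
 [ 0.5594 -0.2524  0.129 ]
 [ 0.5442 -0.2887  0.129 ]
 [ 0.5092 -0.2756  0.129 ]] [ 0.5342 -0.2636  0.129 ]
```

Request:
{"op": "servo_tool", "data": {"plan": [[[0.025,-0.025,0,0,1],[0.028,-0.025,0,0,1],[0.028,-0.024,0,0,1],[0,0,0,0,1],[0,0,0,0,1]]]}}

```text
time_s: 31.75
eef_pos: [0.6106, -0.2991, 0.2411]
eef_rot: [-0.001, 0.844, 0.536, -0.0]
wrist_force: [-0.3, 1.0, -0.2]
opening: 0.996
```

Run:
```python
from pot import *
st(); w=camera('wrist'); cv2.imwrite('pics/k4.png',w['img'])
print(proj(w,(.611,-.299,.148)),proj(w,(.529,-.2645,.129)))
```

```text
t 31.75 p [ 0.6106 -0.2991  0.2411] jawdir deg -25.1 F [-0.3  1.  -0.2] open 0.996 q [-0.63  0.41  1.32  0.    1.41 -0.19]
[280.94254092 216.78073094] [167.84972504 213.88925081]
```

View pics/k4.png

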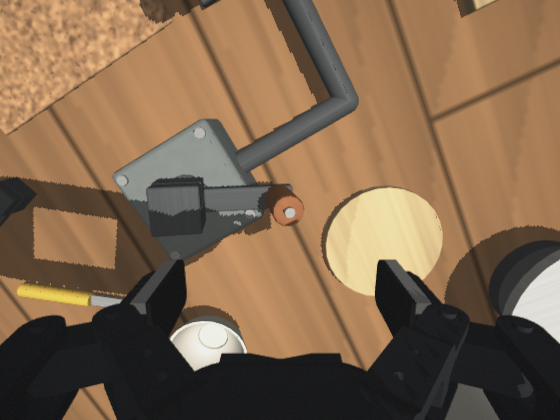

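Request:
{"op": "servo_tool", "data": {"plan": [[[0.001,0.001,-0.04,0,1],[0,0,-0.04,0,1],[0,0,-0.03,0,1],[0,0,-0.011,0,1],[0,0,0,0,1],[0,0,0,0,0],[0,0,0,0,-1],[0,0,0,0,-1]]]}}

```text
time_s: 32.6
eef_pos: [0.6127, -0.2987, 0.1235]
eef_rot: [0.002, 0.844, 0.537, 0.001]
wrist_force: [-0.4, -0.6, -0.0]
opening: 0.515
```

Request:
{"op": "servo_tool", "data": {"plan": [[[0,0,0,0,-1],[0,0,0,0,-1],[0,0,0,0,-1],[0,0,0,0,-1]]]}}

```text
time_s: 33.0
eef_pos: [0.6142, -0.2996, 0.1245]
eef_rot: [0.003, 0.844, 0.537, 0.002]
wrist_force: [4.4, -1.7, 5.8]
opening: 0.298
```

Run:
```python
from pot import *
st(); w=camera('wrist'); s=camera('side'); 
a=cv2.resize(s['img'][180:320,260:400],(420,420),interpolation=cv2.INTER_CUBIC)
cv2.imwrite('pics/k5.png',np.hstack([w['img'][:,100:480],a]))
```

```text
t 33.0 p [ 0.6142 -0.2996  0.1245] jawdir deg -25.1 F [ 4.4 -1.7  5.8] open 0.298 q [-0.63  0.53  1.41  0.    1.2  -0.19]
```

View pics/k5.png

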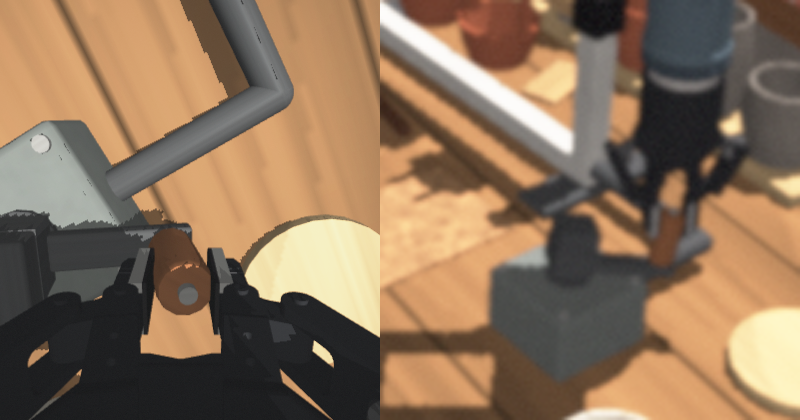

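```bash
cat > circ.py <<'E'
import numpy as np,sys
cx,cy,r=.5295,-.2645,.089
x,y,th,step,n=[float(v) for v in sys.argv[1:6]]
rows=[]
for i in range(int(n)):
    th+=step; tx,ty=cx+r*np.cos(th),cy+r*np.sin(th)
    dx,dy=round(tx-x,4),round(ty-y,4); x+=dx;y+=dy; rows.append([dx,dy,0,0,-1])
    if len(rows)==8: print(rows,'end',round(x,4),round(y,4),round(th,3)); rows=[]
if rows: print(rows,'end',round(x,4),round(y,4),round(th,3))
E
python3 circ.py .6116 -.2981 -.39 -.2 8; python3 circ.py .5636 -.3466 -1.99 -.25 48 >/dev/null
```

```text
[[np.float64(-0.0081), np.float64(-0.0159), 0, 0, -1], [np.float64(-0.0114), np.float64(-0.0137), 0, 0, -1], [np.float64(-0.0138), np.float64(-0.0112), 0, 0, -1], [np.float64(-0.0157), np.float64(-0.0082), 0, 0, -1], [np.float64(-0.0171), np.float64(-0.0049), 0, 0, -1], [np.float64(-0.0177), np.float64(-0.0015), 0, 0, -1], [np.float64(-0.0177), np.float64(0.0021), 0, 0, -1], [np.float64(-0.0168), np.float64(0.0056), 0, 0, -1]] end 0.4933 -0.3458 -1.99
```

Request:
{"op": "servo_tool", "data": {"plan": [[[-0.008,-0.016,0,0,-1],[-0.0115,-0.0135,0,0,-1],[-0.014,-0.011,0,0,-1],[-0.0155,-0.0085,0,0,-1]]]}}

```text
time_s: 33.5
eef_pos: [0.5649, -0.3489, 0.1253]
eef_rot: [0.003, 0.844, 0.537, 0.002]
wrist_force: [1.6, 1.9, 10.0]
opening: 0.287
```

Run:
```python
from pot import *
st(); w=camera('wrist'); s=camera('side'); 
a=cv2.resize(s['img'][180:320,260:400],(420,420),interpolation=cv2.INTER_CUBIC)
cv2.imwrite('pics/k6.png',np.hstack([w['img'][:,100:480],a]))
```

```text
t 33.5 p [ 0.5649 -0.3489  0.1253] jawdir deg -25.1 F [ 1.6  1.9 10. ] open 0.287 q [-0.73  0.49  1.46  0.    1.18 -0.29]
```

View pics/k6.png

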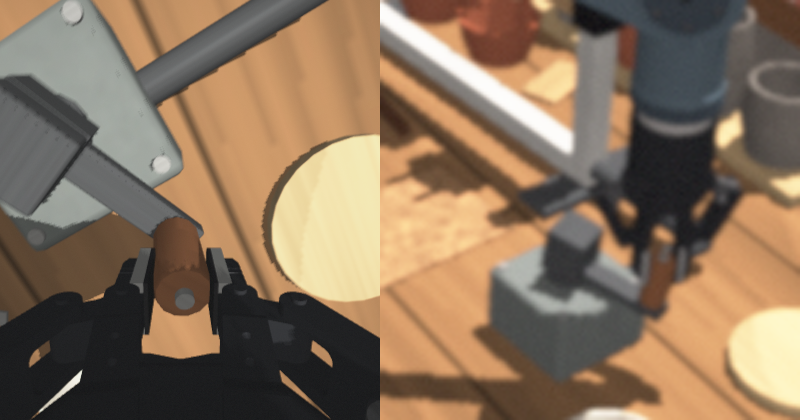

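```bash
sed -i 's/round(tx-x,4),round(ty-y,4)/float(round((tx-x)*2,3)\/2),float(round((ty-y)*2,3)\/2)/' circ.py; python3 circ.py .5626 -.3471 -1.19 -.25 32
```

```text
[[-0.0215, -0.0055, 0, 0, -1], [-0.022, -0.0005, 0, 0, -1], [-0.0215, 0.0055, 0, 0, -1], [-0.02, 0.0105, 0, 0, -1], [-0.016, 0.015, 0, 0, -1], [-0.012, 0.019, 0, 0, -1], [-0.0075, 0.021, 0, 0, -1], [-0.0015, 0.022, 0, 0, -1]] end 0.4406 -0.2601 -3.19
[[0.004, 0.022, 0, 0, -1], [0.009, 0.02, 0, 0, -1], [0.014, 0.0175, 0, 0, -1], [0.0175, 0.013, 0, 0, -1], [0.0205, 0.009, 0, 0, -1], [0.022, 0.003, 0, 0, -1], [0.022, -0.002, 0, 0, -1], [0.021, -0.008, 0, 0, -1]] end 0.5706 -0.1856 -5.19
[[0.018, -0.0125, 0, 0, -1], [0.0145, -0.0165, 0, 0, -1], [0.01, -0.02, 0, 0, -1], [0.005, -0.0215, 0, 0, -1], [-0.0005, -0.0225, 0, 0, -1], [-0.0065, -0.021, 0, 0, -1], [-0.011, -0.019, 0, 0, -1], [-0.016, -0.016, 0, 0, -1]] end 0.5841 -0.3346 -7.19
[[-0.019, -0.0115, 0, 0, -1], [-0.021, -0.006, 0, 0, -1], [-0.022, -0.001, 0, 0, -1], [-0.022, 0.0045, 0, 0, -1], [-0.02, 0.01, 0, 0, -1], [-0.0165, 0.0145, 0, 0, -1], [-0.013, 0.018, 0, 0, -1], [-0.0075, 0.021, 0, 0, -1]] end 0.4431 -0.2851 -9.19
```

Request:
{"op": "servo_tool", "data": {"plan": [[[-0.0215,-0.0055,0.001,0,-1],[-0.022,-0.0005,0,0,-1],[-0.0215,0.0055,0,0,-1],[-0.02,0.0105,0,0,-1],[-0.016,0.015,0,0,-1],[-0.012,0.019,0,0,-1],[-0.0075,0.021,0,0,-1],[-0.0015,0.022,0,0,-1]]]}}

```text
time_s: 34.4
eef_pos: [0.4374, -0.2644, 0.1257]
eef_rot: [0.002, 0.844, 0.536, -0.004]
wrist_force: [-24.5, -4.8, 20.7]
opening: 0.284
```

Request:
{"op": "servo_tool", "data": {"plan": [[[0.004,0.022,0,0,-1],[0.009,0.02,0,0,-1],[0.014,0.0175,0,0,-1],[0.0175,0.013,0,0,-1],[0.0205,0.009,0,0,-1],[0.022,0.003,0,0,-1],[0.022,-0.002,0,0,-1],[0.021,-0.008,0,0,-1]]]}}

```text
time_s: 35.2
eef_pos: [0.5723, -0.1827, 0.1242]
eef_rot: [-0.001, 0.843, 0.537, 0.001]
wrist_force: [-2.2, 4.6, 8.5]
opening: 0.283
```

Run:
```python
from pot import *
st(); w=camera('wrist'); s=camera('side'); 
a=cv2.resize(s['img'][130:290,230:390],(420,420),interpolation=cv2.INTER_CUBIC)
cv2.imwrite('pics/k7.png',np.hstack([w['img'][:,100:480],a]))
```

```text
t 35.2 p [ 0.5723 -0.1827  0.1242] jawdir deg -25.0 F [-2.2  4.6  8.5] open 0.283 q [-0.51  0.37  1.64  0.    1.14 -0.07]
```

View pics/k7.png

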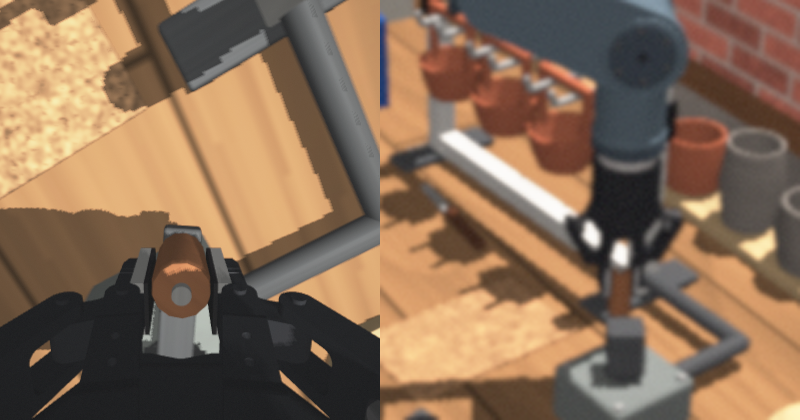

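```bash
sed -i 's/r=.5295,-.2645,.089/r=.5295,-.2645,.091/' circ.py; python3 circ.py .5706 -.1856 -5.19 -.25 32
```

```text
[[0.0195, -0.011, 0, 0, -1], [0.015, -0.017, 0, 0, -1], [0.01, -0.0205, 0, 0, -1], [0.005, -0.022, 0, 0, -1], [-0.0005, -0.0225, 0, 0, -1], [-0.0065, -0.022, 0, 0, -1], [-0.0115, -0.0195, 0, 0, -1], [-0.016, -0.016, 0, 0, -1]] end 0.5856 -0.3361 -7.19
[[-0.0195, -0.0115, 0, 0, -1], [-0.0215, -0.0065, 0, 0, -1], [-0.023, -0.001, 0, 0, -1], [-0.022, 0.0045, 0, 0, -1], [-0.0205, 0.0105, 0, 0, -1], [-0.017, 0.0145, 0, 0, -1], [-0.013, 0.0185, 0, 0, -1], [-0.008, 0.0215, 0, 0, -1]] end 0.4411 -0.2856 -9.19
[[-0.0025, 0.0225, 0, 0, -1], [0.003, 0.0225, 0, 0, -1], [0.0085, 0.021, 0, 0, -1], [0.014, 0.018, 0, 0, -1], [0.0175, 0.0145, 0, 0, -1], [0.0205, 0.0095, 0, 0, -1], [0.0225, 0.004, 0, 0, -1], [0.0225, -0.0015, 0, 0, -1]] end 0.5471 -0.1751 -11.19
[[0.0215, -0.007, 0, 0, -1], [0.019, -0.0125, 0, 0, -1], [0.0155, -0.0165, 0, 0, -1], [0.011, -0.02, 0, 0, -1], [0.0055, -0.022, 0, 0, -1], [0.0, -0.0225, 0, 0, -1], [-0.0055, -0.022, 0, 0, -1], [-0.0105, -0.02, 0, 0, -1]] end 0.6036 -0.3176 -13.19
```

Request:
{"op": "servo_tool", "data": {"plan": [[[0.0195,-0.011,0,0,-1],[0.015,-0.017,0,0,-1],[0.01,-0.0205,0,0,-1],[0.005,-0.022,0,0,-1],[-0.0005,-0.0225,0,0,-1],[-0.0065,-0.022,0,0,-1],[-0.0115,-0.0195,0,0,-1],[-0.016,-0.016,0,0,-1]]]}}

```text
time_s: 36.1
eef_pos: [0.5856, -0.3349, 0.1247]
eef_rot: [-0.002, 0.844, 0.537, 0.001]
wrist_force: [-3.4, 9.6, 13.8]
opening: 0.279
```

Request:
{"op": "servo_tool", "data": {"plan": [[[-0.0195,-0.0115,0,0,-1],[-0.0215,-0.0065,0,0,-1],[-0.023,-0.001,0,0,-1],[-0.022,0.0045,0,0,-1],[-0.0205,0.0105,0,0,-1],[-0.017,0.0145,0,0,-1],[-0.013,0.0185,0,0,-1],[-0.008,0.0215,0,0,-1]]]}}

```text
time_s: 36.9
eef_pos: [0.4411, -0.29, 0.1259]
eef_rot: [0.005, 0.844, 0.536, -0.002]
wrist_force: [-7.3, -7.0, 14.7]
opening: 0.286
```

Request:
{"op": "servo_tool", "data": {"plan": [[[-0.0025,0.0225,0,0,-1],[0.003,0.0225,0,0,-1],[0.0085,0.021,0,0,-1],[0.014,0.018,0,0,-1],[0.0175,0.0145,0,0,-1],[0.0205,0.0095,0,0,-1],[0.0225,0.004,0,0,-1]]]}}

```text
time_s: 37.6
eef_pos: [0.5262, -0.1731, 0.1249]
eef_rot: [0.002, 0.843, 0.537, 0.0]
wrist_force: [-3.8, -6.0, 8.2]
opening: 0.283
```

Run:
```python
from pot import *
st(); w=camera('wrist'); s=camera('side'); 
a=cv2.resize(s['img'][100:290,210:400],(420,420),interpolation=cv2.INTER_CUBIC)
cv2.imwrite('pics/k8.png',np.hstack([w['img'][:,100:480],a]))
```

```text
t 37.6 p [ 0.5262 -0.1731  0.1249] jawdir deg -25.0 F [-3.8 -6.   8.2] open 0.283 q [-0.53  0.27  1.76 -0.    1.11 -0.09]
```

View pics/k8.png

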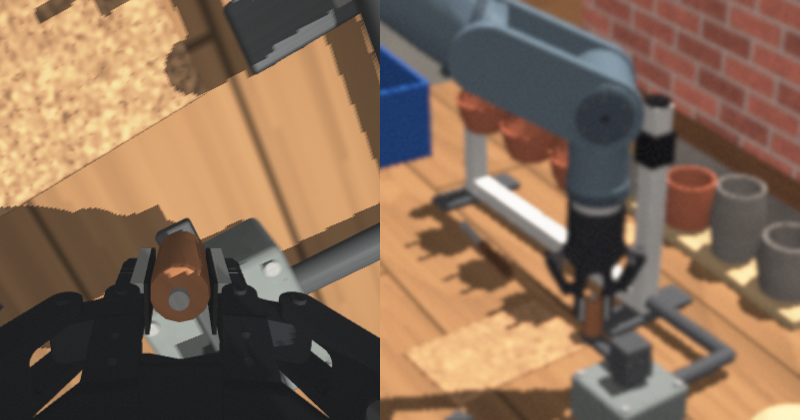

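```bash
python3 circ.py .5246 -.1736 -10.94 -.2 16
```

```text
[[0.018, -0.001, 0, 0, -1], [0.0175, -0.004, 0, 0, -1], [0.0165, -0.008, 0, 0, -1], [0.0145, -0.011, 0, 0, -1], [0.012, -0.0135, 0, 0, -1], [0.0095, -0.016, 0, 0, -1], [0.0055, -0.017, 0, 0, -1], [0.0025, -0.018, 0, 0, -1]] end 0.6206 -0.2621 -12.54
[[-0.0015, -0.018, 0, 0, -1], [-0.005, -0.0175, 0, 0, -1], [-0.008, -0.0165, 0, 0, -1], [-0.0115, -0.014, 0, 0, -1], [-0.014, -0.0115, 0, 0, -1], [-0.016, -0.009, 0, 0, -1], [-0.0175, -0.005, 0, 0, -1], [-0.018, -0.002, 0, 0, -1]] end 0.5291 -0.3556 -14.14
```

Request:
{"op": "servo_tool", "data": {"plan": [[[0.018,-0.001,0,0,-1],[0.0175,-0.004,0,0,-1],[0.0165,-0.008,0,0,-1],[0.0145,-0.011,0,0,-1],[0.012,-0.0135,0,0,-1],[0.0095,-0.016,0,0,-1]]]}}

```text
time_s: 38.3
eef_pos: [0.6115, -0.2274, 0.1233]
eef_rot: [-0.001, 0.844, 0.537, -0.002]
wrist_force: [-12.6, -0.6, 10.1]
opening: 0.28
```

Request:
{"op": "servo_tool", "data": {"plan": [[[0.0055,-0.017,0,0,-1]]]}}

```text
time_s: 38.4
eef_pos: [0.6167, -0.2443, 0.1235]
eef_rot: [-0.002, 0.844, 0.537, -0.002]
wrist_force: [-11.7, 0.9, 13.4]
opening: 0.288
```

Request:
{"op": "servo_tool", "data": {"plan": [[[0.0012,-0.009,0,0,-1]]]}}

```text
time_s: 38.5
eef_pos: [0.6179, -0.254, 0.1238]
eef_rot: [-0.002, 0.844, 0.536, -0.002]
wrist_force: [-8.6, 3.6, 14.5]
opening: 0.282
```

Request:
{"op": "servo_tool", "data": {"plan": [[[0.0012,-0.009,0,0,-1]]]}}

```text
time_s: 38.6
eef_pos: [0.6184, -0.2619, 0.1238]
eef_rot: [-0.003, 0.844, 0.537, -0.002]
wrist_force: [-12.4, 5.3, 15.9]
opening: 0.28
```

Request:
{"op": "servo_tool", "data": {"plan": [[[0,-0.006,0,0,-1],[0,0,0,0,-1]]]}}

```text
time_s: 38.8
eef_pos: [0.6181, -0.2681, 0.124]
eef_rot: [-0.003, 0.844, 0.536, -0.002]
wrist_force: [-12.5, 3.9, 15.4]
opening: 0.285
```

Request:
{"op": "servo_tool", "data": {"plan": [[[-0.0005,-0.006,0,0,-1],[0,0,0,0,-1]]]}}

```text
time_s: 39.0
eef_pos: [0.6176, -0.273, 0.1241]
eef_rot: [-0.003, 0.844, 0.536, -0.002]
wrist_force: [-10.5, 7.1, 15.6]
opening: 0.282
```

Request:
{"op": "servo_tool", "data": {"plan": [[[-0.001,-0.006,0,0,-1],[0,0,0,0,-1]]]}}

```text
time_s: 39.2
eef_pos: [0.6169, -0.2775, 0.1242]
eef_rot: [-0.004, 0.844, 0.537, -0.001]
wrist_force: [-10.6, 9.5, 18.3]
opening: 0.279
```

Request:
{"op": "servo_tool", "data": {"plan": [[[-0.001,-0.006,0,0,-1],[0,0,0,0,-1]]]}}

```text
time_s: 39.4
eef_pos: [0.6161, -0.2816, 0.1242]
eef_rot: [-0.005, 0.844, 0.537, -0.0]
wrist_force: [-9.6, 16.1, 19.6]
opening: 0.281
```

Run:
```python
from rack import *
st(); s=camera('side'); t=camera('top'); w=camera('wrist')
o=[]
for c,(u0,v0,u1,v1) in ((t,(90,110,290,200)),(s,(220,80,360,190))):
    im=cv2.resize(c['img'],None,fx=4,fy=4,interpolation=cv2.INTER_CUBIC); drawr(c,im,(.627,.147,np.radians(4.8),.305),4)
    o.append(im[v0*4:v1*4,u0*4:u1*4])
cv2.imwrite('pics/e1.png',o[1]); cv2.imwrite('pics/e2.png',o[0]); cv2.imwrite('pics/e3.png',w['img'])
```

```text
t 39.4 p [ 0.6161 -0.2816  0.1242] jawdir deg -25.1 F [-9.6 16.1 19.6] open 0.281 q [-0.61  0.53  1.41  0.    1.22 -0.17]
```

View pics/e1.png

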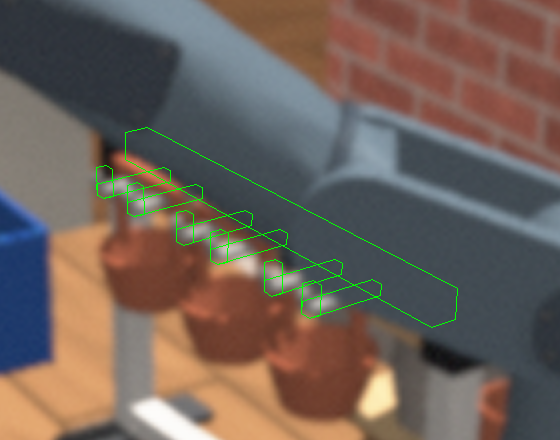

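View pics/e2.png

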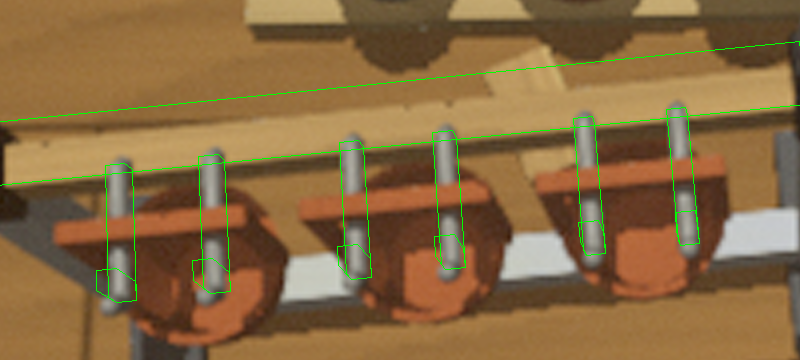

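View pics/e3.png

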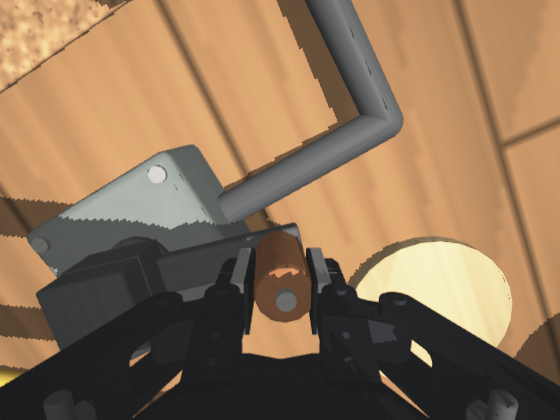

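Request:
{"op": "servo_tool", "data": {"plan": [[[-0.001,-0.005,0,0,-1],[0,0,0,0,-1]]]}}

```text
time_s: 39.75
eef_pos: [0.6157, -0.2861, 0.1235]
eef_rot: [-0.005, 0.843, 0.537, 0.0]
wrist_force: [-7.1, 16.6, 15.8]
opening: 0.28
```

Request:
{"op": "servo_tool", "data": {"plan": [[[0,0.006,0,0,-1],[0,0.005,0,0,-1],[0,0,0,0,-0.2],[0,0,0,0,0.4],[0,0,0,0,1],[0,0,0,0,1],[0,0,0,0,1]]]}}

```text
time_s: 40.45
eef_pos: [0.617, -0.2802, 0.122]
eef_rot: [-0.0, 0.844, 0.536, -0.0]
wrist_force: [0.3, 0.0, 0.1]
opening: 0.997
```

Request:
{"op": "servo_tool", "data": {"plan": [[[0,0,0.04,0,1],[0,0,0.04,0,1],[-0.03,0.02,0.03,0,1],[-0.04,0.02,0,0,1],[-0.01,0.01,0,0,1],[0,0,0,0,1],[0,0,0,0,1]]]}}

```text
time_s: 41.15
eef_pos: [0.5376, -0.2304, 0.2327]
eef_rot: [0.001, 0.844, 0.537, 0.0]
wrist_force: [0.1, -0.6, 0.8]
opening: 0.997
```

Run:
```python
from pot import *
st(); w=camera('wrist'); cv2.imwrite('pics/g1.png',cv2.resize(w['img'],None,fx=1.4,fy=1.4,interpolation=cv2.INTER_CUBIC))
```

```text
t 41.15 p [ 0.5376 -0.2304  0.2327] jawdir deg -25.1 F [ 0.1 -0.6  0.8] open 0.997 q [-0.61  0.21  1.6  -0.    1.33 -0.17]
```

View pics/g1.png

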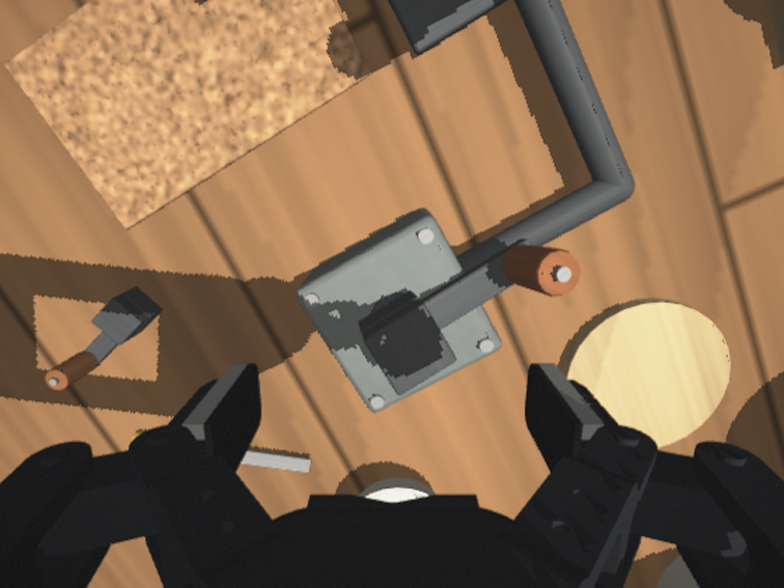

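Run:
```python
from pot import *
w=camera('wrist'); cv2.imwrite('pics/g2.png',cv2.resize(w['img'][190:300,240:420],None,fx=4.4,fy=4.4,interpolation=cv2.INTER_CUBIC))
```

```text
(no output)
```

View pics/g2.png

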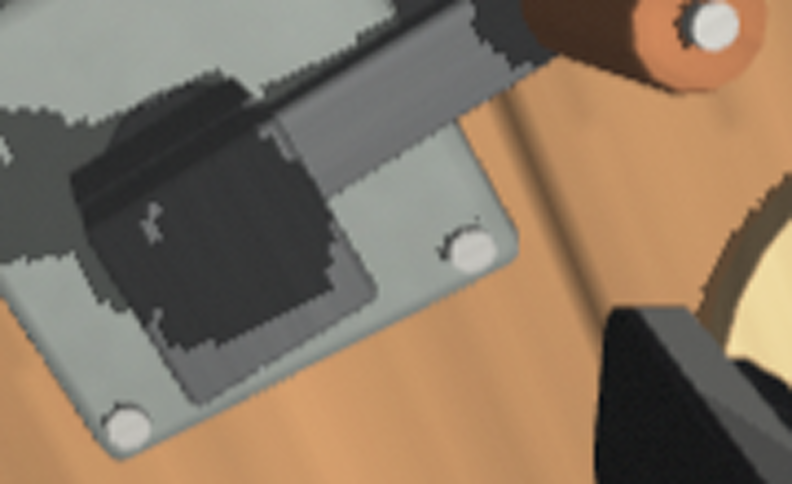

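Run:
```python
from pot import *
w=camera('wrist')
def an(P,z):
    C=np.array([onz(w,np.array(c)/4.4+[239.6,189.6],z) for c in P]); return C
C=an(((88,228),(268,125),(377,292),(203,405)),.129); print(C.round(4),C.mean(0).round(4))
for i in range(4):
    d=C[(i+1)%4]-C[i]; print(np.linalg.norm(d).round(4),np.degrees(np.arctan2(d[1],d[0])).round(1))
B=an(((120,460),(515,255)),.07); d=B[1]-B[0]; print('box',np.degrees(np.arctan2(d[1],d[0])))
K=an(((699,25),),.140); d=K[0]-C.mean(0); print('knob',K.round(4),np.degrees(np.arctan2(d[1],d[0])))
```

```text
[[ 0.5137 -0.2447  0.129 ]
 [ 0.5502 -0.2408  0.129 ]
 [ 0.5551 -0.2776  0.129 ]
 [ 0.5175 -0.2847  0.129 ]] [ 0.5341 -0.262   0.129 ]
0.0367 6.1
0.0371 -82.4
0.0382 -169.2
0.0402 95.5
box 4.981029750865658
knob [[ 0.6208 -0.2514  0.14  ]] 6.929589402223075
```

Request:
{"op": "servo_tool", "data": {"plan": [[[0.01,-0.003,0,-0.135,1],[0.01,-0.003,0,-0.135,1],[0.01,-0.003,0,-0.135,1],[0.01,-0.003,0,-0.135,1],[0.01,-0.003,0,-0.135,1],[0.01,-0.003,0,-0.135,1],[0.01,-0.003,0,-0.135,1],[0.01,-0.003,0,-0.1,1]]]}}

```text
time_s: 42.1
eef_pos: [0.618, -0.2546, 0.2315]
eef_rot: [-0.0, 0.999, 0.041, -0.0]
wrist_force: [-0.0, -0.6, -0.4]
opening: 1.002
```

Request:
{"op": "servo_tool", "data": {"plan": [[[0,0,0,0,1],[0,0,0,0,1],[0,0,0,0,1]]]}}

```text
time_s: 42.4
eef_pos: [0.6168, -0.254, 0.2318]
eef_rot: [-0.0, 0.999, 0.045, -0.0]
wrist_force: [0.0, 0.1, 0.5]
opening: 0.999
```

Run:
```python
from pot import *
st(); w=camera('wrist'); cv2.imwrite('pics/g3.png',cv2.resize(w['img'],None,fx=1.4,fy=1.4,interpolation=cv2.INTER_CUBIC))
```

```text
t 42.4 p [ 0.6168 -0.254   0.2318] jawdir deg -84.9 F [0.  0.1 0.5] open 0.999 q [-0.57  0.39  1.37 -0.    1.38  0.91]
```

View pics/g3.png

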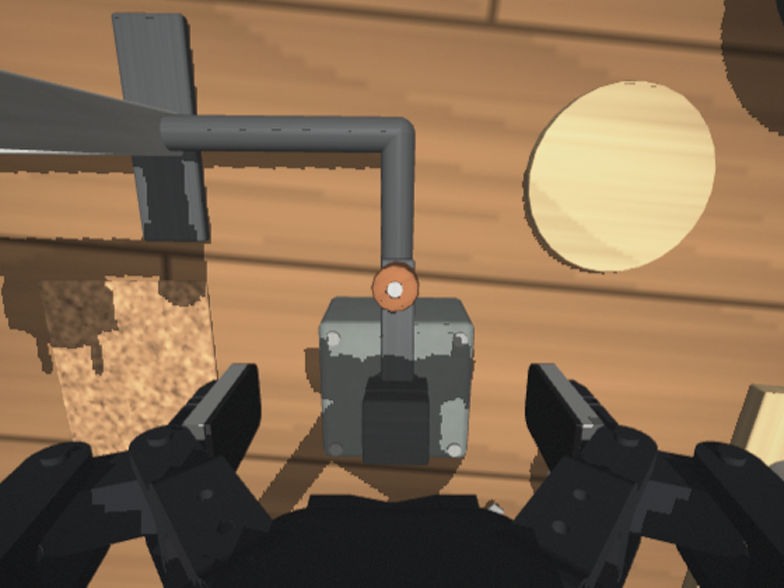

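Request:
{"op": "servo_tool", "data": {"plan": [[[0,0,-0.04,0,1],[0,0,-0.04,0,1],[0,0,-0.03,0,1],[0,0,0,0,1],[0,0,0,0,0],[0,0,0,0,-1],[0,0,0,0,-1],[0,0,0,0,-1]]]}}

```text
time_s: 43.25
eef_pos: [0.618, -0.2545, 0.1242]
eef_rot: [0.001, 0.999, 0.044, 0.001]
wrist_force: [0.0, -0.0, -0.1]
opening: 0.332
```

Request:
{"op": "servo_tool", "data": {"plan": [[[0,0,0,0,-1],[0,0,0,0,-1],[0,0,0,0,-1],[0,0,0,0,-1]]]}}

```text
time_s: 43.65
eef_pos: [0.6181, -0.2543, 0.1232]
eef_rot: [0.001, 0.999, 0.044, 0.001]
wrist_force: [3.7, -0.6, 4.3]
opening: 0.283
```

Request:
{"op": "servo_tool", "data": {"plan": [[[0,-0.004,0,0,-1],[0,0,0,0,-1]]]}}

```text
time_s: 43.85
eef_pos: [0.6183, -0.2581, 0.123]
eef_rot: [0.0, 0.999, 0.044, 0.001]
wrist_force: [5.7, 1.9, 5.9]
opening: 0.281
```

Request:
{"op": "servo_tool", "data": {"plan": [[[0,-0.004,0,0,-1],[0,0,0,0,-1]]]}}

```text
time_s: 44.05
eef_pos: [0.6184, -0.2617, 0.1231]
eef_rot: [-0.0, 0.999, 0.044, 0.001]
wrist_force: [5.8, 3.2, 5.7]
opening: 0.28
```

Request:
{"op": "servo_tool", "data": {"plan": [[[0,-0.004,0,0,-1],[0,0,0,0,-1]]]}}

```text
time_s: 44.25
eef_pos: [0.6184, -0.2652, 0.1231]
eef_rot: [-0.001, 0.999, 0.044, 0.001]
wrist_force: [6.1, 5.3, 6.4]
opening: 0.284
```

Request:
{"op": "servo_tool", "data": {"plan": [[[0,-0.004,0,0,-1],[0,0,0,0,-1]]]}}

```text
time_s: 44.45
eef_pos: [0.6184, -0.2684, 0.1231]
eef_rot: [-0.001, 0.999, 0.044, 0.001]
wrist_force: [5.8, 6.7, 8.3]
opening: 0.284
```

Request:
{"op": "servo_tool", "data": {"plan": [[[-0.0005,-0.005,0,0,-1],[0,0,0,0,-1]]]}}

```text
time_s: 44.65
eef_pos: [0.618, -0.2726, 0.1233]
eef_rot: [-0.002, 0.999, 0.044, 0.001]
wrist_force: [5.4, 8.2, 9.2]
opening: 0.279
```

Request:
{"op": "servo_tool", "data": {"plan": [[[-0.001,-0.005,0,0,-1],[0,0,0,0,-1]]]}}

```text
time_s: 44.85
eef_pos: [0.6174, -0.2768, 0.1236]
eef_rot: [-0.003, 0.999, 0.044, 0.002]
wrist_force: [7.3, 11.5, 11.0]
opening: 0.281
```

Request:
{"op": "servo_tool", "data": {"plan": [[[-0.001,-0.005,0,0,-1],[0,0,0,0,-1]]]}}

```text
time_s: 45.05
eef_pos: [0.617, -0.2813, 0.124]
eef_rot: [-0.003, 0.999, 0.044, 0.002]
wrist_force: [7.7, 13.5, 12.5]
opening: 0.282
```

Run:
```python
from pot import *
st(); w=camera('wrist'); cv2.imwrite('pics/g4.png',w['img'])
```

```text
t 45.05 p [ 0.617  -0.2813  0.124 ] jawdir deg -84.9 F [ 7.7 13.5 12.5] open 0.282 q [-0.61  0.52  1.42  0.01  1.2   0.87]
```

View pics/g4.png

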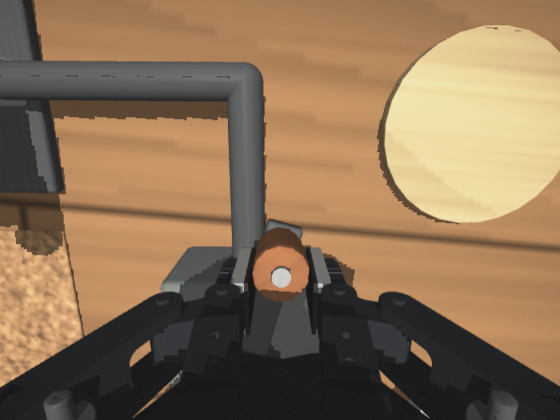

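Request:
{"op": "servo_tool", "data": {"plan": [[[0.001,0.01,0,0,-1],[0.001,0.01,0,0,-1],[0,0,0,0,-1],[0,0,0,0,0.2],[0,0,0,0,1],[0,0,0,0,1],[0,0,0,0,1]]]}}

```text
time_s: 45.8
eef_pos: [0.6158, -0.265, 0.1214]
eef_rot: [-0.0, 0.999, 0.044, -0.001]
wrist_force: [0.1, -0.7, -0.2]
opening: 0.937
```

Request:
{"op": "servo_tool", "data": {"plan": [[[0,0,0.04,0,1],[0,0,0.04,0.1,1],[-0.01,0.005,0.03,0.14,1],[-0.01,0.01,0,0.14,1],[-0.01,0.01,0,0.14,1],[-0.01,0.01,0,0.14,1],[-0.01,0.005,0,0.14,1],[-0.01,0,0,0.14,1]]]}}

```text
time_s: 46.6
eef_pos: [0.5558, -0.2243, 0.232]
eef_rot: [-0.0, 0.869, 0.494, -0.0]
wrist_force: [-0.0, -0.0, -0.3]
opening: 0.999
```

Request:
{"op": "servo_tool", "data": {"plan": [[[-0.01,0,0,0.14,1],[-0.01,0,0,0.14,1],[-0.007,0,0,0.14,1],[0,0,0,0.14,1],[0,0,0,0.07,1],[0,0,0,0,1],[0,0,0,0,1]]]}}

```text
time_s: 47.3
eef_pos: [0.5294, -0.2251, 0.2321]
eef_rot: [-0.0, 0.677, 0.736, -0.0]
wrist_force: [0.5, 0.8, 0.2]
opening: 0.998
```

Run:
```python
from pot import *
st(); w=camera('wrist'); cv2.imwrite('pics/g5.png',cv2.resize(w['img'],None,fx=1.4,fy=1.4,interpolation=cv2.INTER_CUBIC))
```

```text
t 47.3 p [ 0.5294 -0.2251  0.2321] jawdir deg 4.8 F [0.5 0.8 0.2] open 0.998 q [-0.61  0.19  1.62 -0.    1.33 -0.69]
```

View pics/g5.png

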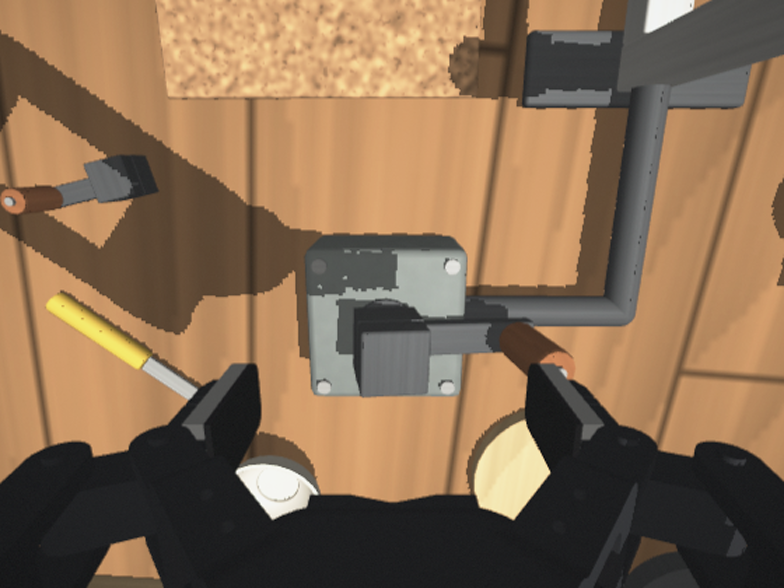

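Request:
{"op": "servo_tool", "data": {"plan": [[[0.001,-0.02,0,0,1],[0,-0.018,0,0,1],[0,0,-0.04,0,1],[0,0,-0.04,0,1],[0,0,-0.03,0,1],[0,0,-0.008,0,1],[0,0,0,0,1],[0,0,0,0,0]]]}}

```text
time_s: 48.15
eef_pos: [0.5316, -0.2643, 0.1159]
eef_rot: [0.001, 0.676, 0.737, 0.0]
wrist_force: [-0.3, -0.0, 1.1]
opening: 0.858
```

Request:
{"op": "servo_tool", "data": {"plan": [[[0,0,0,0,-1],[0,0,0,0,-1],[0,0,0,0,-1],[0,0,0,0,-1],[0,0,0,0,-1]]]}}

```text
time_s: 48.65
eef_pos: [0.5319, -0.2638, 0.1165]
eef_rot: [0.002, 0.676, 0.737, 0.0]
wrist_force: [1.1, -1.1, 5.0]
opening: 0.482
```

Request:
{"op": "servo_tool", "data": {"plan": [[[0,0,0.005,0,-1],[0,0,0.01,0,-1],[0,0,0.015,0,-1],[0,0,0.02,0,-1],[0,0,0.03,0,-1],[0,0,0.03,0,-1],[0,0,0,0,-1]]]}}

```text
time_s: 49.35
eef_pos: [0.5323, -0.2644, 0.2297]
eef_rot: [0.004, 0.676, 0.737, 0.0]
wrist_force: [0.3, -0.7, -4.4]
opening: 0.477
```

Run:
```python
from pot import *
st(); w=camera('wrist'); s=camera('side'); t=camera('top')
a=cv2.resize(s['img'][150:290,260:400],(420,420),interpolation=cv2.INTER_CUBIC)
cv2.imwrite('pics/l1.png',np.hstack([w['img'][:,100:480],a]))
cv2.imwrite('pics/l2.png',cv2.resize(t['img'][100:280,90:410],None,fx=2.5,fy=2.5,interpolation=cv2.INTER_CUBIC))
```

```text
t 49.35 p [ 0.5323 -0.2644  0.2297] jawdir deg 5.0 F [ 0.3 -0.7 -4.4] open 0.477 q [-0.66  0.23  1.58 -0.    1.32 -0.75]
```

View pics/l1.png

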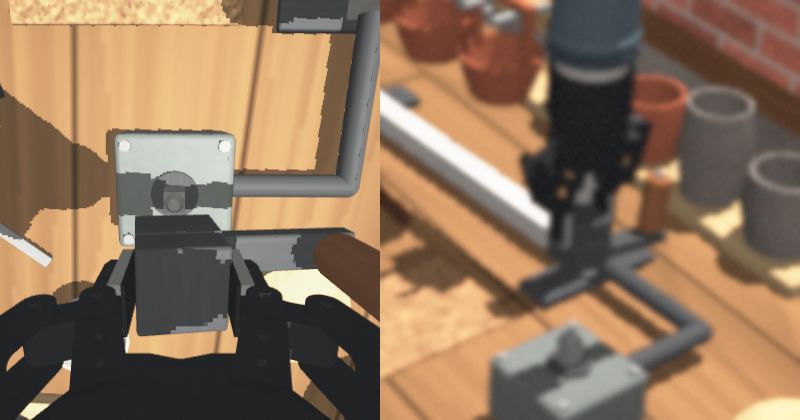

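View pics/l2.png

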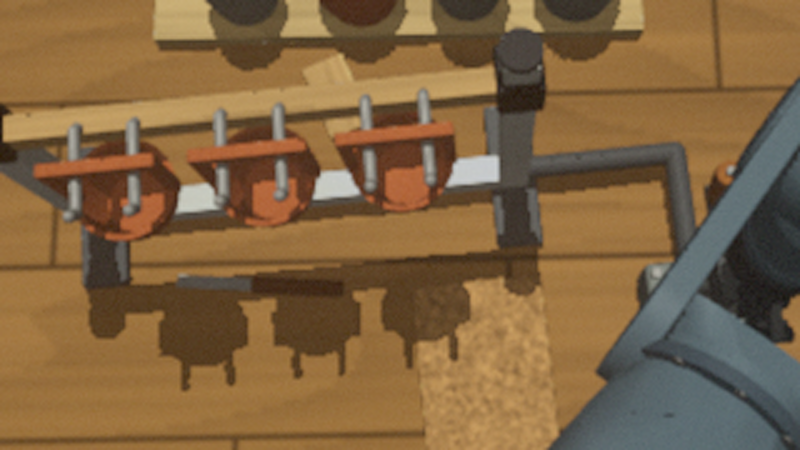

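Run:
```python
from pot import *
w=camera('wrist'); cv2.imwrite('pics/l3.png',cv2.resize(w['img'][125:255,205:345],None,fx=5,fy=5,interpolation=cv2.INTER_CUBIC)[:600])
```

```text
(no output)
```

View pics/l3.png

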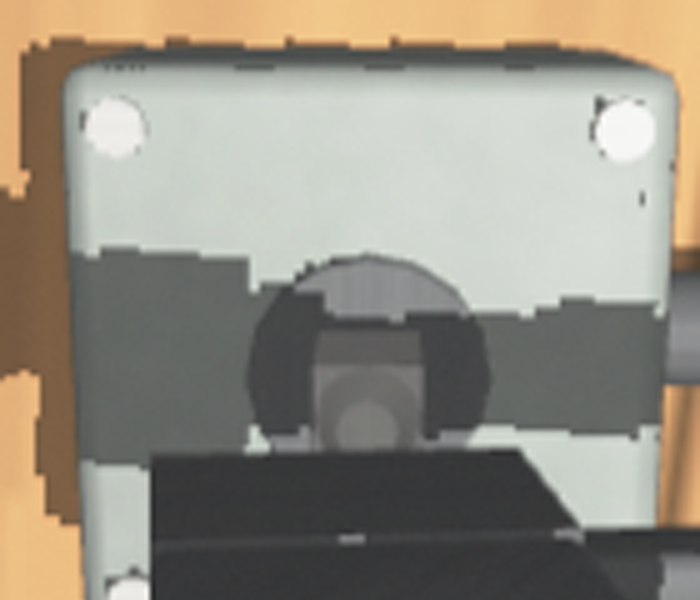

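Request:
{"op": "servo_tool", "data": {"plan": [[[-0.01,0.02,0,0,-1],[-0.016,0.035,0,0.02,-1],[-0.018,0.04,0,0.03,-1],[-0.018,0.04,0,0.03,-1],[-0.018,0.04,0,0.02,-1],[-0.015,0.03,-0.01,0,-1],[-0.007,0.014,-0.02,0,-1],[0,0,-0.03,0,-1]]]}}

```text
time_s: 50.35
eef_pos: [0.4274, -0.0419, 0.1634]
eef_rot: [-0.0, 0.637, 0.771, 0.0]
wrist_force: [1.2, -0.4, -3.4]
opening: 0.473
```

Request:
{"op": "servo_tool", "data": {"plan": [[[0,0,-0.04,0,-1],[0,0,-0.04,0,-1],[0,0,-0.02,0,-1],[0,0,-0.01,0,-1],[0,0,0,0,-1]]]}}

```text
time_s: 50.85
eef_pos: [0.427, -0.0434, 0.0525]
eef_rot: [-0.002, 0.638, 0.77, -0.001]
wrist_force: [-0.6, -0.0, -4.3]
opening: 0.466
```

Run:
```python
from pot import *
st(); w=camera('wrist'); s=camera('side')
a=cv2.resize(s['img'][190:290,200:300],(420,420),interpolation=cv2.INTER_CUBIC)
cv2.imwrite('pics/m1.png',np.hstack([w['img'][:,100:480],a]))
```

```text
t 50.85 p [ 0.427  -0.0434  0.0525] jawdir deg 10.7 F [-0.6 -0.  -4.3] open 0.466 q [-0.38  0.15  2.1  -0.    0.9  -0.57]
```

View pics/m1.png

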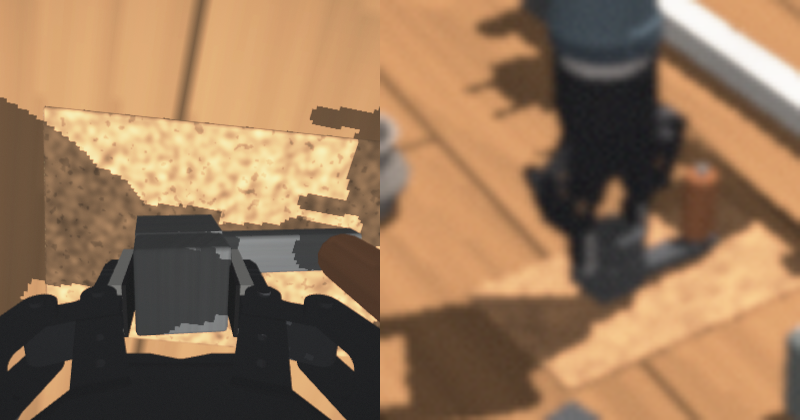

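Over the mat. Lower gently until contact.

Request:
{"op": "servo_tool", "data": {"plan": [[[0,0,-0.005,0,-1],[0,0,-0.004,0,-1],[0,0,0,0,-1]]]}}

```text
time_s: 51.25
eef_pos: [0.4294, -0.0443, 0.0457]
eef_rot: [0.001, 0.638, 0.77, 0.0]
wrist_force: [-0.2, -0.4, -2.0]
opening: 0.461
```

Request:
{"op": "servo_tool", "data": {"plan": [[[0,0,-0.003,0,-1],[0,0,0,0,-1]]]}}

```text
time_s: 51.45
eef_pos: [0.4292, -0.0442, 0.0424]
eef_rot: [0.001, 0.638, 0.77, 0.0]
wrist_force: [-0.3, -1.0, -1.2]
opening: 0.456
```

Request:
{"op": "servo_tool", "data": {"plan": [[[0,0,-0.002,0,-1],[0,0,0,0,-1]]]}}

```text
time_s: 51.65
eef_pos: [0.4291, -0.0442, 0.0405]
eef_rot: [0.001, 0.638, 0.77, 0.0]
wrist_force: [0.0, -0.9, 0.9]
opening: 0.454
```

Request:
{"op": "servo_tool", "data": {"plan": [[[0,0,-0.002,0,-1],[0,0,0,0,-1]]]}}

```text
time_s: 51.85
eef_pos: [0.429, -0.0444, 0.0391]
eef_rot: [0.0, 0.638, 0.77, -0.0]
wrist_force: [-5.0, -2.3, 11.7]
opening: 0.458
```

Request:
{"op": "servo_tool", "data": {"plan": [[[0,0,0,0,0.1],[0,0,0,0,0.5],[0,0,0,0,1],[0,0,0,0,1],[0,0,0.03,0,1],[0,0,0.04,0,1],[0,0,0.05,0,1],[0,0,0.05,0,1]]]}}

```text
time_s: 52.65
eef_pos: [0.4278, -0.0436, 0.2096]
eef_rot: [-0.001, 0.638, 0.77, -0.0]
wrist_force: [0.9, -0.5, -0.1]
opening: 1.001
```

Request:
{"op": "servo_tool", "data": {"plan": [[[-0.03,0,0.05,0,1],[-0.03,0,0.05,0,1],[-0.03,0,0,0,1],[0,0,0,0,1],[0,0,0,0,1]]]}}

```text
time_s: 53.15
eef_pos: [0.3471, -0.044, 0.2941]
eef_rot: [0.001, 0.638, 0.77, 0.0]
wrist_force: [0.5, 0.2, -0.5]
opening: 1.001
```

Run:
```python
from rack import *
st(); w=camera('wrist'); s=camera('side'); t=camera('top')
cv2.imwrite('pics/n1.png',w['img']); cv2.imwrite('pics/n2.png',t['img']); cv2.imwrite('pics/n3.png',s['img'])
P=(.627,.147,np.radians(4.8),.305)
im=cv2.resize(s['img'],None,fx=4,fy=4,interpolation=cv2.INTER_CUBIC); drawr(s,im,P,4); cv2.imwrite('pics/n4.png',im[320:760,860:1440])
for k,z in (('crank_hub',.028),('crank_knob',.046)):
    for c in (t,s):
        for r in pinpoint(c,k)[:2]: print(k,round(r['conf'],2),px(r).round(1),onz(c,px(r),z).round(4))
```

```text
t 53.15 p [ 0.3471 -0.044   0.2941] jawdir deg 10.7 F [ 0.5  0.2 -0.5] open 1.001 q [-0.47 -0.42  2.05  0.    1.51 -0.66]
crank_hub 0.73 [341.3 307. ] [ 0.3221 -0.1822  0.028 ]
crank_hub 0.68 [285.5 269.9] [ 0.4174 -0.0429  0.028 ]
crank_hub 0.89 [255.8 253.2] [ 0.4365 -0.0425  0.028 ]
crank_hub 0.88 [245.2 293.1] [ 0.3194 -0.1907  0.028 ]
crank_knob 0.43 [353.1 326.8] [ 0.2748 -0.2069  0.046 ]
crank_knob 0.38 [276.9 230.7] [ 0.517  -0.0226  0.046 ]
crank_knob 0.6 [227.  302.6] [ 0.25   -0.2182  0.046 ]
crank_knob 0.57 [278.1 239.7] [ 0.5208 -0.0372  0.046 ]
```

View pics/n1.png

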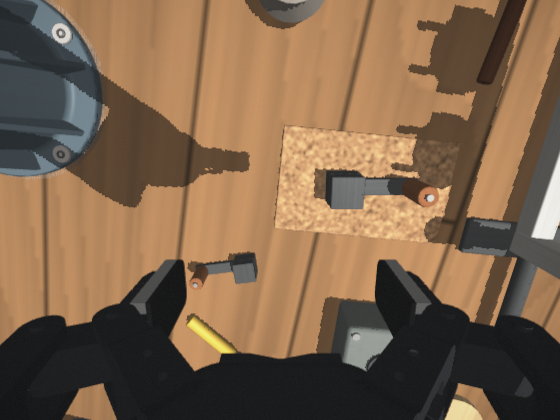

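View pics/n2.png

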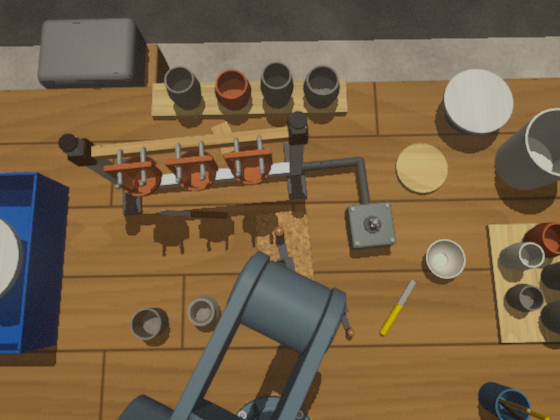

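View pics/n4.png

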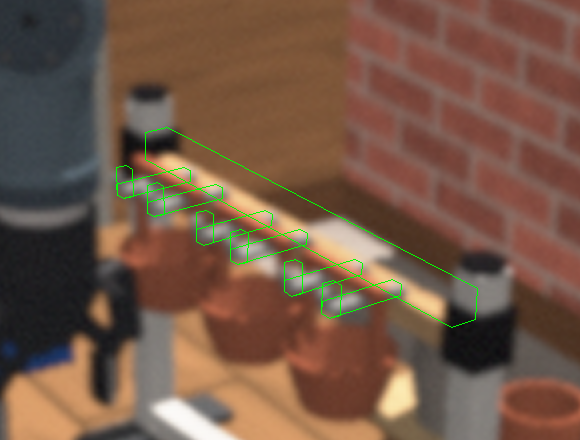

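View pics/n3.png

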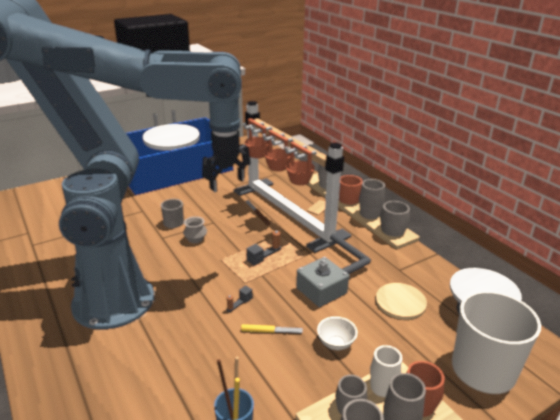

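Run:
```python
from rack import *
s=camera('side'); s1=cv2.imread('pics/s1.png')
o=[]
for im0,z in ((s1,.238),(s['img'],.305)):
    im=cv2.resize(im0,None,fx=6,fy=6,interpolation=cv2.INTER_CUBIC); drawr(s,im,(.627,.147,np.radians(4.8),z),6); o.append(im[120*6:215*6,285*6:350*6])
cv2.imwrite('pics/q.png',np.hstack(o))
# mast axis pixel rows vs z: rack local (.048,-.225)
M=lambda z: proj(s,xf(np.array([[.048,-.225,0]]),.627,.147,np.radians(4.8),z)[0])
for z in (.2,.235,.305,.345): print(z,M(z).round(1))
for im0 in (s1,s['img']):
    g=cv2.cvtColor(im0,cv2.COLOR_BGR2GRAY); zz=np.arange(.17,.35,.004)
    print([(round(float(z),3),int(cv2.getRectSubPix(g,(3,1),tuple(M(z))).mean())) for z in zz])
```

```text
0.2 [331.8 188.6]
0.235 [332.5 178.7]
0.305 [334.  158.3]
0.345 [334.8 146.1]
[(0.17, 120), (0.174, 120), (0.178, 117), (0.182, 101), (0.186, 71), (0.19, 38), (0.194, 23), (0.198, 20), (0.202, 19), (0.206, 18), (0.21, 17), (0.214, 18), (0.218, 19), (0.222, 17), (0.226, 18), (0.23, 27), (0.234, 47), (0.238, 83), (0.242, 109), (0.246, 119), (0.25, 120), (0.254, 120), (0.258, 120), (0.262, 121), (0.266, 122), (0.27, 122), (0.274, 123), (0.278, 123), (0.282, 122), (0.286, 121), (0.29, 121), (0.294, 121), (0.298, 120), (0.302, 120), (0.306, 121), (0.31, 120), (0.314, 121), (0.318, 122), (0.322, 122), (0.326, 122), (0.33, 124), (0.334, 120), (0.338, 89), (0.342, 42), (0.346, 33)]
[(0.17, 124), (0.174, 126), (0.178, 127), (0.182, 126), (0.186, 126), (0.19, 125), (0.194, 125), (0.198, 125), (0.202, 124), (0.206, 124), (0.21, 124), (0.214, 126), (0.218, 126), (0.222, 126), (0.226, 127), (0.23, 128), (0.234, 127), (0.238, 126), (0.242, 125), (0.246, 122), (0.25, 109), (0.254, 77), (0.258, 39), (0.262, 22), (0.266, 20), (0.27, 19), (0.274, 19), (0.278, 18), (0.282, 17), (0.286, 19), (0.29, 19), (0.294, 19), (0.298, 25), (0.302, 45), (0.306, 81), (0.31, 113), (0.314, 124), (0.318, 126), (0.322, 127), (0.326, 126), (0.33, 128), (0.334, 125), (0.338, 92), (0.342, 45), (0.346, 34)]
```

View pics/q.png

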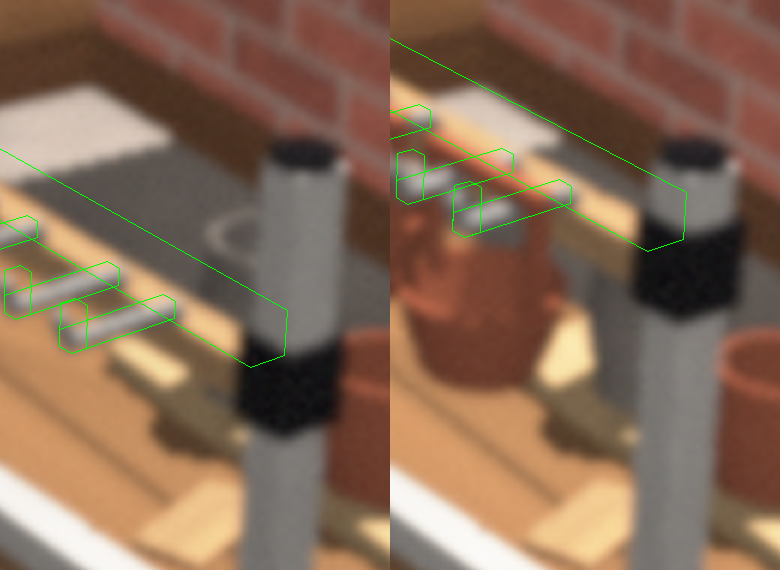

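```bash
python3 -c "
from h import *
st(); print(hand_in())"
```

```text
t 53.55 p [ 0.3473 -0.0439  0.2936] jawdir deg 10.7 F [-0.1 -0.6 -0.3] open 0.998 q [-0.47 -0.42  2.05  0.    1.51 -0.66]
the job is handed in; nothing more can be done
None
```

I hung all three handled pots, one per double hook. I then fitted the larger crank, wound the rail up to its stop and laid the crank back on the cork mat. The job was handed in at 53.6 s, and `hand_in` gave no verdict.

**Last checks:**
- **Pots:** after winding, the pictures show every handle resting across both prongs of its hook.
- **Rail:** the mast bracket rose about 68 mm, where about 67 mm was expected from the estimated starting angle of 0.52 rad. The shaft's square stands in line with its box again, as it should after two full turns.
- **Crank:** it lies flat within the mat. The smaller look-alike crank was left alone, and the other things on the bench look unmoved in the final pictures.

**What disagreed:**
- **Stop not sharp:** the crank has play on the shaft and tilted in use, so the resistance at the end built up gradually. I gripped the knob a second time and pushed up to about 13 N before accepting that the rail was at its stop.
- **Overlay:** in the side view, the rail model drawn at full height sits slightly above the rail in the picture. The same offset shows with the rail down, so I took it as calibration error.

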